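# Erect the drip tray and present the hidden strainer plate

## Task

First fold both end walls of the aluminium drip tray fully upright; then lift the hood of the blue strainer box until it stands open by itself, draw the strainer plate straight out by its orange grip and leave the hood open. Present the plate over the middle of the tray, upright, clear above the tray's walls by a few centimetres to a hand's breadth, its flat faces parallel to the tray's fixed front and back walls. The job finishes with the gripper still holding the plate there, still in the air and touching nothing else; leave the tools and parts lying about where they are.

Things in the scene. Friction and masses are not known exactly. Their poses are not given: they have to be found in the camera images.
- drip_tray: Fixed aluminium tray on 22 mm feet, open above. Origin: centre of its underside on the bench; x from front to back wall, y along it to its left end, z up. Floor 116 (x) x 134 (y) mm, 26 mm up; fixed front and back walls at x = -56, +56 mm rise to 80 mm. Its two end walls are hinged (wing_left at +y, wing_right at -y) and lie folded out: 305 mm over both tabs.
- wing_left (a joint): Left end wall: 0 rad = folded out level, 1.57 = upright (stop); starts at 0 to 0.4. Hinge line parallel to tray x at tray y = +68.5, z = 26 mm. Wall 106 mm wide (x), reaching 50 mm from the hinge, 4 mm thick; mid-edge a red tab 18 mm wide (x), 6 mm thick, from 50 to 84 mm from the hinge. Friction (0.06 N m) holds it at any angle.
- wing_right (a joint): The same for the right end wall: hinge at y = -68.5 mm, z = 26 mm in the tray frame, folded out towards -y at 0, upright at 1.57; same sizes, tab and friction.
- wing_left_tab (a point): Point on the red tab of the left end wall, mid width and mid thickness, 72 mm from its hinge; moves with the wall. Axes as the tray's when the wall lies flat.
- wing_right_tab (a point): Point on the red tab of the right end wall, mid width and mid thickness, 72 mm from its hinge; moves with the wall. Axes as the tray's when the wall lies flat.
- strainer_box: Fixed blue box, 110 (x) x 104 (y) mm, rim 65 mm above the bench, under a blue hood hinged at the back; feet 138 mm over y. Origin: centre of its underside on the bench; x from front (brass drain plug) to back, y to its left, z up. Inside, the strainer plate stands at x = -12 mm on the floor (z = 6 mm) between vertical guides on the side walls that end at z = 48 mm.
- hood_hinge (a point): Centre of the hood's hinge line, fixed to the box at x = +58, z = 66 mm of the box frame; hinge line parallel to the box's y axis.
- hood (a joint): Hood: 0 rad = shut, grows as its front goes up and back, stop at 2.1; starts at 0 to 0.2. Hinge friction (0.22 N m) holds it where left. Shut, it is a cover 116 x 112 x 38 mm, top 104 mm above the bench, with a red tab 18 mm wide (y), 6 mm thick, level with its top, sticking 34 mm out of its front, 116 to 150 mm in front of the hinge line.
- hood_tab (a point): Point on the hood's red tab, mid width and thickness; with the hood shut it is 138 mm in front of the hinge line and 35 mm above it. It turns with the hood. Axes as the box's when shut.
- strainer_plate: Loose steel strainer plate, 140 g, upright in the box under the hood. Origin: middle of its lower edge; z up, x normal to its faces, y along its width. Frame 86 (y) x 58 (z) x 8 mm; above it an orange grip 30 wide (y), 10 thick (x), z = 56 to 90 mm. In the box the grip ends 31 mm above the rim: with the hood open, pinch it across x from above. 1.5 mm play in its guides.
- cover: Bystander: cast pump cover, 151 x 143 x 43 mm, pale top on a dark base; origin centre of its underside.
- pliers: Bystander: green-handled pliers, 186 x 64 x 14 mm; origin centre of the underside; y along them.
- screwdriver: Bystander: green-handled screwdriver 224 x 27 x 25 mm; origin centre of its underside; y along it.

How it is judged:
By the outcome, as a careful person would: the job done as asked, in the order asked, and still so for the second after the job is handed in, while the arm keeps its last pose, push and grip.
It also fails if it takes over 70 s, if anything falls off the work surface, if the arm or the gripper's body presses on something with over 40 N, if the wrist force passes 120 N, or if a joint passes its speed limit or range.

## Robot

A 6-joint arm with a two-finger parallel gripper is mounted at the origin on a cart in front of the work surface, level with it; the furniture and walls round the work are solid. World frame = base frame: x ahead of the robot, y to its left, z up, the work surface at z = 0. Lengths are in m, angles in rad, forces in N, time in s.
With the tool pointing down it reaches from about 0.425 to 0.95 m from the base axis. Payload 3.5 kg.
Tool frame: the origin (TCP) lies on the centre line of the jaws, within the pads' length; the fingertips stand 25 mm ahead of it and the grasp point (between the pads) lies 6 mm ahead of it; y points along the fingers, z is the direction in which the jaws open and shut, and the axes are right-handed (so a half turn about y gives the same grasp; the last joint's range is limited). The gripper opens to 85 mm and grips with 20 to 120 N. Pads are 22 mm wide; open, the fingers measure 114 mm over their backs; the gripper's body (76 mm by 85 mm) begins 54 mm behind the grasp point. The pads swing forward as they close: fully open they stand 13 mm farther back than shut.
Start: joints at [-1.308, 0.286, 1.577, -0, 1.279, -0.15], TCP at [0.271, -0.618, 0.256] pointing down, gripper open.
Joint ranges: [-2.77, 2.77], [-0.9, 2.22], [0.21, 2.48], [-1.53, 4.67], [0.24, 2.81], [-2.84, 2.84]. Speed limits (rad/s): [2.79, 2.79, 3.14, 3.14, 3.14, 3.14].

## Interface

Orientations are given as a unit quaternion [x, y, z, w].
In Python, from plant import ctrl gives the robot as it stands.
- The arm moves only by the tool arm_command, never from a script. Its argument "steps" is a list of rows, each an object with "hand": the opening, from 0 (shut) to 1 (fully open); "travel": the shift along the tool's x, y, z in units of 0.3 m (1.0 is 0.3 m), a list of three; "rotation": the turn, a rotation vector about the tool's x, y, z in units of 30 degrees (1.0 is 30 degrees), a list of three. A call has 1 to 20 rows; each row shifts and turns the pose as measured when the row begins, along the tool's axes as they then stand; what a row does not reach is not made up. A row lasts 1/8 s, in which the tool goes at most 62.5 mm and 10.7 degrees, less where a joint would pass 70% of its speed; a pose out of reach is approached as far as the arm can. A call with a number of a shift or a turn outside -1 to 1 is refused whole. A call with a gripper value outside its range is refused whole. The fingers move at their own pace and stop on an object; "grip_force" is the grip in N (left out, the last holds). Time passes only in rows, so rows that do not move let the fingers close. It gives the time, the measured TCP pose, the force and the opening at its end, in the units of the state.
- ctrl.get_state(): the state, without advancing time (a new reading comes with each control period).
- ctrl.read_camera(name): name is "scene" or "top"; returns (picture, depth): 384x512x3 uint8, blue, green, red; 384x512 float32, m along the optical axis (not along the pixel's ray), 0 where there is no reading.
- ctrl.camera_params(name): a dict with "fx", "fy", "cx", "cy" (pixels), "extrinsics" (4x4, takes a point from camera to world coordinates). Camera axes: x right, y down, z forward; pixel columns grow to the right and rows downward; lengths in m; the calibration is good to about 2 mm. A picture is of the moment at which its call begins. camera_params takes no time and is no camera call.
- ctrl.sign_off(): hands the job in, once; it reports no verdict.
Trained networks look in the newest picture that a camera, given by its name, has taken for a name from the list of things; names that differ only in an ending like _2 or _b are one class to them, and where a whole thing is asked for, a point or a joint stands for the part that bears it (a point fixed in the world has none). Each returns a list of dicts, best first, with "score" (0 to 1); they miss things now and then, are a little off and sometimes report something else, mostly with a low value. They report only what shows in the picture. A call takes as long as a camera call.
- ctrl.masks_of(camera, thing): "region" (384x512 bool, what is visible of it) and "at" ([column, row] in pixels, amid what is visible of it).
The state is a dict: "time": time; "qpos": joint angles; "dq": joint speeds; "joint_efforts": joint torques, N m; "eef_pos": TCP position; "tcp_rot": TCP orientation; "contact_force": force on the tool from outside, world axes, zero at the start; "wrist_torque": the same for the moment, N m; "opening": opening from 0.0 (shut) to 1.0 (fully open).
Only numpy, scipy, OpenCV 4.12 (cv2) and the standard library are available. Lean on these libraries where they do the work, as an engineer would, in place of code of your own. Each camera call takes 0.05 s, during which the arm holds its last target.

## Working session

There is one attempt and no reset: what is moved stays moved. The work goes in short steps, Python scripts to look and compute and a tool call to move; the robot and the scene stay as the last step left them, time stands still between calls to the robot, and variables do not carry over. Pictures are saved under pics/ and viewed, and the job is handed in when it is done.

Besides the shell and the picture viewer there is one more tool, called after ">>>" as name([rows], argument=value, ...), one row to a line, values as JSON. arm_command: Moves the arm, as the interface text tells. Shifts and turns lie within -1 to 1; 1 stands for 0.3 m of shift or 30 degrees of turn. Its arguments: {"type":"object","properties":{"steps":{"type":"array","items":{"type":"object","properties":{"hand":{"type":"number"},"travel":{"type":"array","items":{"type":"number","minimum":-1,"maximum":1}},"rotation":{"type":"array","items":{"type":"number","minimum":-1,"maximum":1}}}}},"grip_force":{"type":"number"}},"required":["steps"]}

```bash
ls -la; mkdir -p pics; python3 - <<'E'
from plant import ctrl
import cv2,numpy as np
print(ctrl.get_state())
for n in("scene","top"):
    p,d=ctrl.read_camera(n); cv2.imwrite(f"pics/{n}0.png",p); np.save(f"pics/{n}0.npy",d)
    print(n,ctrl.camera_params(n))
E
```

```text
total 12
drwxr-xr-x  3 agent agent 4096 Dec  7 15:44 .
drwxr-xr-x 23 root  root  4096 Dec  7 15:44 ..
drwxr-xr-x  2 agent agent 4096 Dec  7 15:44 pics
{'time': 0.0, 'qpos': array([-1.30801525e+00,  2.87140818e-01,  1.57817065e+00, -2.43567863e-05,
        1.27858205e+00, -1.50012053e-01]), 'dq': array([-0.00138127, -0.00032089, -0.00090045, -0.00099487,  0.00046998,
       -0.00089818]), 'joint_efforts': array([ 7.54602988e-04, -4.05982232e+01, -2.92626214e+01, -8.76655804e-05,
        5.89592149e-03,  2.07410750e-06]), 'eef_pos': array([ 0.27064825, -0.61771658,  0.25496711]), 'tcp_rot': array([-0.14496684,  0.69290972, -0.69128627,  0.14485869]), 'contact_force': array([0.31414368, 0.19707173, 0.44940156]), 'wrist_torque': array([ 0.05328295, -0.04597494,  0.01103907]), 'opening': 1.0010694004707754}
scene {'fx': 472.25601782538996, 'fy': 472.25601782538996, 'cx': 259.51633769637243, 'cy': 189.7556148536709, 'extrinsics': array([[-0.68403051, -0.49630961,  0.53458305, -0.27303918],
       [-0.72926793,  0.44876124, -0.51650908,  0.76134997],
       [ 0.01644827, -0.74316225, -0.66890906,  1.12431258],
       [ 0.        ,  0.        ,  0.        ,  1.        ]])}
top {'fx': 470.72259608078235, 'fy': 470.72259608078235, 'cx': 256.56788133541085, 'cy': 190.64997957402514, 'extrinsics': array([[ 0.00305063, -0.99202511,  0.1260035 ,  0.33935587],
       [-0.99998562, -0.00247054,  0.00475972, -0.04842716],
       [-0.00441046, -0.1260162 , -0.99201838,  1.67255982],
       [ 0.        ,  0.        ,  0.        ,  1.        ]])}
```

View pics/scene0.png

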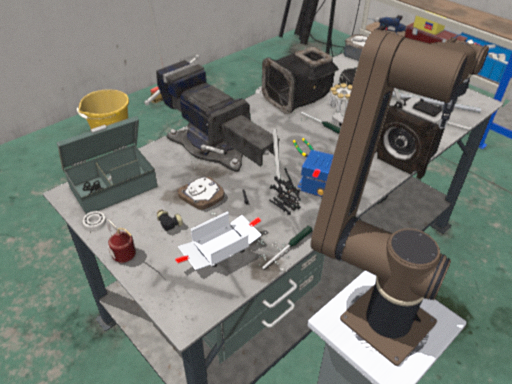

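View pics/top0.png

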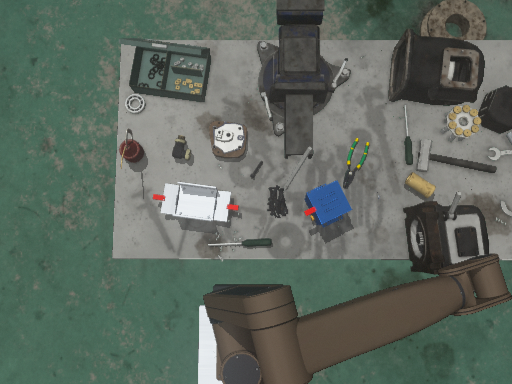

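The scene shows the tray at top-view pixel (197,202), with red tabs at (158,197) and (233,207). The blue box is at (328,203), with its red tab at (310,211). Next I'll measure poses.

```bash
cat > h.py <<'E'
from plant import ctrl
import cv2,numpy as np
from scipy.spatial.transform import Rotation as R
def cloud(cam,d):
    P=ctrl.camera_params(cam);v,u=np.mgrid[:384,:512]
    X=np.stack([(u-P['cx'])/P['fx']*d,(v-P['cy'])/P['fy']*d,d],-1)
    E=P['extrinsics'];return X@E[:3,:3].T+E[:3,3]
E
python3 - <<'E'
from h import *
for n in("scene","top"):
    p,d=ctrl.read_camera(n); W=cloud(n,d); np.savez(f"pics/{n}.npz",p=p,W=W,d=d)
    for t in("wing_left_tab","wing_right_tab","hood_tab","drip_tray","wing_left","wing_right","strainer_box","hood","strainer_plate"):
        for m in ctrl.masks_of(n,t)[:2]:
            r=m['region']&(d>0); q=W[r]
            print(n,t,round(m['score'],2),np.round(m['at']),r.sum(),np.round(np.median(q,0),3) if len(q) else '', np.round(np.percentile(q,5,axis=0),3),np.round(np.percentile(q,95,axis=0),3))
            np.save(f"pics/m_{n}_{t}.npy",m['region']) if m is not None else 0
    hsv=cv2.cvtColor(p,cv2.COLOR_BGR2HSV)
    red=((hsv[...,0]<6)|(hsv[...,0]>174))&(hsv[...,1]>190)&(hsv[...,2]>120)&(d>0)
    k,l,s,c=cv2.connectedComponentsWithStats(red.astype(np.uint8))
    for i in range(1,k):
        if s[i,4]>15:
            q=W[l==i];print(n,'red',c[i].round(),s[i,4],q.mean(0).round(4))
E
```

```text
scene wing_left_tab 0.66 [192. 256.] 500 [0.519 0.268 0.036] [0.472 0.241 0.028] [0.564 0.307 0.045]
scene wing_left_tab 0.23 [315. 170.] 1025 [ 0.498 -0.238  0.104] [ 0.453 -0.314  0.016] [ 0.545 -0.211  0.115]
scene wing_right_tab 0.82 [248. 226.] 419 [0.494 0.074 0.037] [0.448 0.037 0.029] [0.539 0.099 0.047]
scene hood_tab 0.62 [319. 164.] 737 [ 0.504 -0.25   0.109] [ 0.451 -0.323  0.08 ] [ 0.555 -0.208  0.116]
scene drip_tray 0.96 [217. 239.] 2795 [0.517 0.176 0.035] [0.446 0.065 0.023] [0.568 0.279 0.078]
scene wing_left 0.81 [191. 259.] 491 [0.519 0.269 0.036] [0.472 0.241 0.028] [0.565 0.307 0.045]
scene wing_right 0.55 [243. 227.] 456 [0.496 0.074 0.036] [0.448 0.034 0.027] [0.542 0.1   0.047]
scene strainer_box 0.61 [314. 172.] 1046 [ 0.499 -0.238  0.104] [ 0.454 -0.315  0.013] [ 0.549 -0.211  0.115]
scene strainer_box 0.57 [218. 239.] 2668 [0.515 0.175 0.035] [0.446 0.065 0.024] [0.566 0.277 0.078]
scene hood 0.75 [319. 165.] 706 [ 0.505 -0.252  0.109] [ 0.455 -0.324  0.082] [ 0.555 -0.21   0.115]
scene strainer_plate 0.7 [192. 255.] 457 [0.519 0.268 0.036] [0.472 0.243 0.
[... 718 characters left out ...]
.033] [0.475 0.24  0.025] [0.566 0.309 0.045]
top wing_right 0.72 [220. 206.] 457 [0.493 0.079 0.034] [0.45  0.044 0.024] [0.54  0.105 0.045]
top strainer_box 0.57 [326. 204.] 1503 [ 0.496 -0.276  0.106] [ 0.44  -0.338  0.001] [ 0.558 -0.216  0.115]
top hood 0.88 [329. 204.] 1284 [ 0.499 -0.277  0.107] [ 0.447 -0.337  0.095] [ 0.556 -0.217  0.115]
top strainer_plate 0.75 [222. 208.] 495 [0.493 0.079 0.033] [0.448 0.043 0.02 ] [0.54  0.105 0.045]
top strainer_plate 0.74 [329. 199.] 1258 [ 0.5   -0.277  0.108] [ 0.448 -0.336  0.097] [ 0.554 -0.216  0.115]
top red [157. 197.] 24 [0.5229 0.3047 0.044 ]
top red [233. 207.] 32 [0.488  0.0399 0.0454]
top red [310. 211.] 47 [ 0.4705 -0.2174  0.113 ]
```

```bash
python3 - <<'E'
from h import *
print(ctrl.get_state()['time'])
for n in("scene","top"):
    f=np.load(f"pics/{n}.npz");p,W,d=f['p'],f['W'],f['d']
    # hood
    q=W[np.load(f"pics/m_{n}_hood.npy")&(d>0)]; q=q[q[:,2]>.09]
    r=cv2.minAreaRect((q[:,:2]*1000).astype(np.float32));print(n,'hood',np.round(r[0],1),np.round(r[1],1),round(r[2],1))
    hsv=cv2.cvtColor(p,cv2.COLOR_BGR2HSV)
    blue=(abs(hsv[...,0].astype(int)-110)<12)&(hsv[...,1]>120)&(d>0)&(W[...,2]>.097)&(abs(W[...,1]+.28)<.12)&(W[...,0]<.65)
    q=W[blue];r=cv2.minAreaRect((q[:,:2]*1000).astype(np.float32));print(n,'blue',len(q),np.round(r[0],1),np.round(r[1],1),round(r[2],1))
    A=np.c_[q[:,:2],np.ones(len(q))];c=np.linalg.lstsq(A,q[:,2],rcond=None)[0];print('plane',c.round(4),'tilt',np.hypot(*c[:2]),'dir',np.degrees(np.arctan2(c[1],c[0])))
    # tray
    q=W[np.load(f"pics/m_{n}_drip_tray.npy")&(d>0)]; w=q[(q[:,2]>.065)&(q[:,2]<.09)]
    r=cv2.minAreaRect((w[:,:2]*1000).astype(np.float32));print(n,'walls',len(w),np.round(r[0],1),np.round(r[1],1),round(r[2],1))
    r=cv2.minAreaRect((q[:,:2]*1000).astype(np.float32));print(n,'tray all',np.round(r[0],1),np.round(r[1],1),round(r[2],1))
    # obstacles height map
    m=(d>0)&(W[...,0]>.3)&(W[...,0]<.8)&(W[...,1]>-.5)&(W[...,1]<.45)&(W[...,2]>.12)
    q=W[m]; 
    H={}
    for a in q: H.setdefault((round(a[0]/.05)*.05,round(a[1]/.1)*.1),[]).append(a[2])
    print({(round(k[0],2),round(k[1],1)):round(max(v),2) for k,v in sorted(H.items()) if len(v)>5})
s=ctrl.get_state();print(R.from_quat(s['tcp_rot']).as_matrix().round(3))
E
```

```text
1.1
scene hood [ 505.  -263.1] [ 93.7 153.6] 28.4
scene blue 527 [ 511.4 -276.3] [ 91.1 125.1] 29.0
plane [-0.0202  0.0296  0.1273] tilt 0.035803954155616845 dir 124.2634171140479
scene walls 358 [507.3 172.2] [134.3 123. ] 82.8
scene tray all [540.7 167.1] [304.  193.6] 85.2
{(0.5, -0.1): np.float64(0.16), (0.6, -0.2): np.float64(0.13), (0.6, 0.4): np.float64(0.16), (0.65, -0.2): np.float64(0.2), (0.65, -0.1): np.float64(0.15), (0.65, 0.4): np.float64(0.16), (0.7, -0.2): np.float64(0.16), (0.7, -0.1): np.float64(0.15), (0.75, -0.2): np.float64(0.16), (0.75, -0.1): np.float64(0.16), (0.8, -0.2): np.float64(0.16), (0.8, -0.1): np.float64(0.16)}
top hood [ 495.4 -268.5] [112.  150.6] 25.4
top blue 1115 [ 502.1 -282.3] [112.  115.9] 25.5
plane [-0.0276  0.0587  0.138 ] tilt 0.06485736030791728 dir 115.14225804101247
top walls 159 [507.2 172.2] [134.3 119. ] 82.7
top tray all [513.4 172. ] [299.  131.3] 82.8
{(0.5, -0.1): np.float64(0.15), (0.6, -0.2): np.float64(0.13), (0.6, 0.4): np.float64(0.16), (0.65, -0.2): np.float64(0.19), (0.65, -0.1): np.float64(0.15), (0.65, 0.4): np.float64(0.16), (0.7, -0.2): np.float64(0.16), (0.7, -0.1): np.float64(0.16), (0.75, -0.2): np.float64(0.16), (0.75, -0.1): np.float64(0.16), (0.8, -0.2): np.float64(0.16), (0.8, -0.1): np.float64(0.15)}
[[-0.916  0.     0.401]
 [-0.401  0.    -0.916]
 [-0.    -1.     0.   ]]
```

```bash
python3 - <<'E'
import cv2
p=cv2.imread('pics/top0.png')[160:250,130:370];cv2.imwrite('pics/topz.png',cv2.resize(p,None,fx=3.3,fy=3.3,interpolation=cv2.INTER_CUBIC))
p=cv2.imread('pics/scene0.png')[140:280,165:345];cv2.imwrite('pics/scenez.png',cv2.resize(p,None,fx=4,fy=4,interpolation=cv2.INTER_CUBIC))
E
```

```text
(no output)
```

View pics/topz.png

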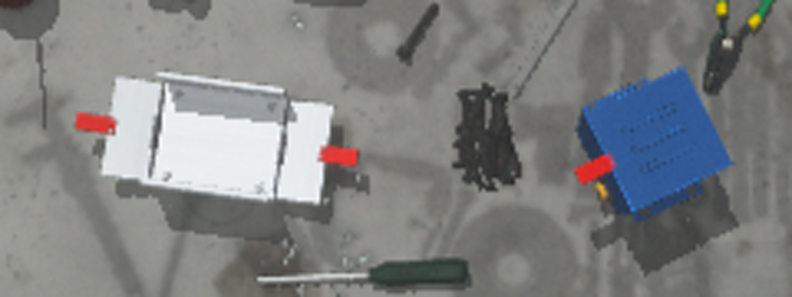

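View pics/scenez.png

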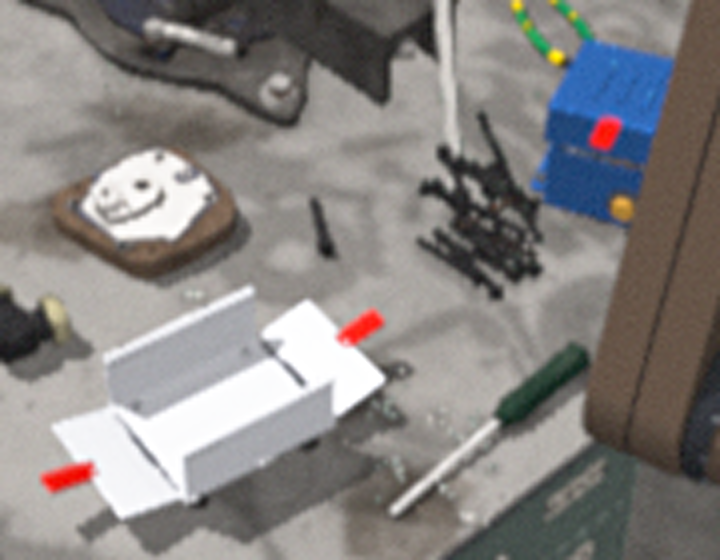

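The crops show the tray wings both slightly raised, and the hood tab facing the tray with its brass plug below. Tray yaw is about -7.3° and box yaw about -64.5°. I'll plan rows with a small helper.

```bash
cat >> h.py <<'E'
import json
TC=np.array([.5072,.1722]);ty=np.radians(-7.3);TX=np.array([np.cos(ty),np.sin(ty)]);TY=np.array([-TX[1],TX[0]])
by=np.radians(-64.5);BX=np.array([np.cos(by),np.sin(by)]);BY=np.array([-BX[1],BX[0]])
HG=np.array([.5260,-.3324]);BO=HG-.058*BX
def rot(zang,tilt=0):
    "tool y down, tool z at heading zang deg; tilt about tool z (deg)"
    a=np.radians(zang);z=np.array([np.cos(a),np.sin(a),0]);y=np.array([0,0,-1.]);x=np.cross(y,z)
    return R.from_matrix(np.c_[x,y,z])*R.from_euler('z',tilt,degrees=True)
def tcp(g,r): return np.array(g)-.006*r.as_matrix()[:,1]
def plan(wps,hand,step=.05,dang=9,start=None):
    "wps: list of (TCP pos, Rotation)"
    s=ctrl.get_state()
    p,r=(s['eef_pos'],R.from_quat(s['tcp_rot'])) if start is None else start
    print('t',round(s['time'],2),'p',p.round(4),'zang',np.degrees(np.arctan2(*r.as_matrix()[[1,0],2])).round(1),'down',-r.as_matrix()[2,1].round(3),'F',s['contact_force'].round(1),'op',round(s['opening'],3))
    rows=[]
    for P,Q in wps:
        P=np.array(P)
        n=max(1,int(np.ceil(np.linalg.norm(P-p)/step)),int(np.ceil(np.degrees((r.inv()*Q).magnitude())/dang)))
        d=(P-p)/n;w=(r.inv()*Q).as_rotvec()/n
        for i in range(n):
            t=r.inv().apply(d)/.3;rows.append({"hand":hand,"travel":[round(x,3)+0 for x in t],"rotation":[round(x,3)+0 for x in np.degrees(w)/30]})
            p=p+r.apply(np.array(rows[-1]['travel'])*.3);r=r*R.from_rotvec(np.radians(np.array(rows[-1]['rotation'])*30))
        d=0
    print(len(rows));print(json.dumps(rows,separators=(',',':')))
    return p,r
E
python3 - <<'E'
from h import *
s=ctrl.get_state();p=s['eef_pos']
print(R.from_quat(s['tcp_rot']).as_matrix()[:,2], rot(-66.4).as_matrix().round(2))
r=rot(-7.3)
g=TC-.144*TY
plan([([.33,-.5,.3],rot(-50)),([g[0]-.01,g[1],.2],r)],.6)
f=np.load("pics/top.npz");W=f['W'];m=(abs(W[...,0]-.5)<.07)&(abs(W[...,1]+.1)<.08)&(W[...,2]>.03);v,u=np.nonzero(m)
print('pile',u.min(),u.max(),v.min(),v.max(),W[m].max(0),W[m].min(0),np.percentile(W[m][:,2],[50,90]))
E
```

```text
[ 4.01132752e-01 -9.16019932e-01  1.79745196e-06] [[-0.92  0.    0.4 ]
 [-0.4   0.   -0.92]
 [ 0.   -1.   -0.  ]]
t 1.1 p [ 0.2708 -0.6183  0.2563] zang -66.4 down 1.0 F [ 0.6  0.3 -0.5] op 0.998
15
[{"hand":0.6,"travel":[-0.113,-0.048,-0.094],"rotation":[0.0,-0.182,0.0]},{"hand":0.6,"travel":[-0.121,-0.048,-0.083],"rotation":[0.0,-0.182,0.0]},{"hand":0.6,"travel":[-0.129,-0.048,-0.071],"rotation":[0.0,-0.182,0.0]},{"hand":0.6,"travel":[-0.126,0.028,-0.086],"rotation":[0.0,-0.119,0.0]},{"hand":0.6,"travel":[-0.131,0.028,-0.078],"rotation":[0.0,-0.119,0.0]},{"hand":0.6,"travel":[-0.136,0.028,-0.07],"rotation":[0.0,-0.119,0.0]},{"hand":0.6,"travel":[-0.14,0.028,-0.061],"rotation":[0.0,-0.119,0.0]},{"hand":0.6,"travel":[-0.144,0.028,-0.052],"rotation":[0.0,-0.119,0.0]},{"hand":0.6,"travel":[-0.147,0.028,-0.043],"rotation":[0.0,-0.119,0.0]},{"hand":0.6,"travel":[-0.149,0.028,-0.034],"rotation":[0.0,-0.119,0.0]},{"hand":0.6,"travel":[-0.151,0.028,-0.025],"rotation":[0.0,-0.119,0.0]},{"hand":0.6,"travel":[-0.152,0.028,-0.015],"rotation":[0.0,-0.119,0.0]},{"hand":0.6,"travel":[-0.153,0.028,-0.006],"rotation":[0.0,-0.119,0.0]},{"hand":0.6,"travel":[-0.153,0.028,0.004],"rotation":[0.0,-0.119,0.0]},{"hand":0.6,"travel":[-0.152,0.028,0.013],"rotation":[0.0,-0.119,0.0]}]
pile 267 288 184 217 [ 0.56993118 -0.07640522  0.1518326 ] [ 0.44936184 -0.15071376  0.03070213] [0.09092638 0.12289845]
```

>>> arm_command([
  {"hand": 0.6,"travel": [-0.113,-0.048,-0.094],"rotation": [0.0,-0.182,0.0]},
  {"hand": 0.6,"travel": [-0.121,-0.048,-0.083],"rotation": [0.0,-0.182,0.0]},
  {"hand": 0.6,"travel": [-0.129,-0.048,-0.071],"rotation": [0.0,-0.182,0.0]},
  {"hand": 0.6,"travel": [-0.126,0.02,-0.086],"rotation": [0.0,-0.119,0.0]},
  {"hand": 0.6,"travel": [-0.131,0.02,-0.078],"rotation": [0.0,-0.119,0.0]},
  {"hand": 0.6,"travel": [-0.136,0.02,-0.07],"rotation": [0.0,-0.119,0.0]},
  {"hand": 0.6,"travel": [-0.14,0.02,-0.061],"rotation": [0.0,-0.119,0.0]},
  {"hand": 0.6,"travel": [-0.144,0.02,-0.052],"rotation": [0.0,-0.119,0.0]},
  {"hand": 0.6,"travel": [-0.147,0.02,-0.043],"rotation": [0.0,-0.119,0.0]},
  {"hand": 0.6,"travel": [-0.149,0.02,-0.034],"rotation": [0.0,-0.119,0.0]},
  {"hand": 0.6,"travel": [-0.151,0.02,-0.025],"rotation": [0.0,-0.119,0.0]},
  {"hand": 0.6,"travel": [-0.152,0.028,-0.015],"rotation": [0.0,-0.119,0.0]},
  {"hand": 0.6,"travel": [-0.153,0.028,-0.006],"rotation": [0.0,-0.119,0.0]},
  {"hand": 0.6,"travel": [-0.153,0.028,0.004],"rotation": [0.0,-0.119,0.0]},
  {"hand": 0.6,"travel": [-0.152,0.028,0.013],"rotation": [0.0,-0.119,0.0]},
])

```text
time: 2.98
eef_pos: [0.4746, 0.0492, 0.2201]
tcp_rot: [0.474, -0.519, 0.528, -0.477]
contact_force: [0.5, -0.2, -0.6]
opening: 0.605
```

```bash
python3 - <<'E'
from h import *
r=rot(-7.3)
g=TC-.144*TY
plan([([*g,.13],r),([*g,.075],r),([*g,.051],r)],.6)
E
```

```text
t 2.98 p [0.4746 0.0492 0.2201] zang -5.6 down 1.0 F [ 0.5 -0.2 -0.6] op 0.605
5
[{"hand":0.6,"travel":[0.03,0.151,0.025],"rotation":[-0.013,0.029,0.005]},{"hand":0.6,"travel":[0.03,0.15,0.026],"rotation":[-0.013,0.029,0.005]},{"hand":0.6,"travel":[0.0,0.092,0.0],"rotation":[0.0,0.0,0.0]},{"hand":0.6,"travel":[0.0,0.092,0.0],"rotation":[0.0,0.0,0.0]},{"hand":0.6,"travel":[-0.001,0.079,0.0],"rotation":[0.001,0.0,0.0]}]
```

>>> arm_command([
  {"hand": 0.6,"travel": [0.03,0.15,0.025],"rotation": [-0.013,0.03,0.005]},
  {"hand": 0.6,"travel": [0.03,0.13,0.026],"rotation": [-0.013,0.03,0.005]},
  {"hand": 0.6,"travel": [0,0,0],"rotation": [0,0,0]},
])

```text
time: 3.35
eef_pos: [0.4902, 0.0333, 0.1357]
tcp_rot: [0.468, -0.529, 0.53, -0.47]
contact_force: [0.0, 1.3, 1.3]
opening: 0.603
```

```bash
python3 - <<'E'
from h import *
r=rot(-7.3)
g=TC-.144*TY
plan([([*g,.051],r)],.6,step=.04)
E
```

```text
t 3.35 p [0.4902 0.0333 0.1357] zang -6.9 down 1.0 F [0.  1.3 1.3] op 0.603
3
[{"hand":0.6,"travel":[0.005,0.094,-0.001],"rotation":[-0.001,0.004,0.0]},{"hand":0.6,"travel":[0.005,0.094,-0.001],"rotation":[-0.001,0.004,0.0]},{"hand":0.6,"travel":[0.005,0.094,-0.001],"rotation":[-0.001,0.004,0.0]}]
```

>>> arm_command([
  {"hand": 0.6,"travel": [0.005,0.094,-0.001],"rotation": [0,0.004,0]},
  {"hand": 0.6,"travel": [0.005,0.094,-0.001],"rotation": [0,0.004,0]},
  {"hand": 0.6,"travel": [0.005,0.09,-0.001],"rotation": [0,0.004,0]},
  {"hand": 0,"travel": [0,0,0],"rotation": [0,0,0]},
  {"hand": 0,"travel": [0,0,0],"rotation": [0,0,0]},
  {"hand": 0,"travel": [0,0,0],"rotation": [0,0,0]},
  {"hand": 0,"travel": [0,0,0],"rotation": [0,0,0]},
], grip_force=25)

```text
time: 4.22
eef_pos: [0.488, 0.0293, 0.0604]
tcp_rot: [-0.469, 0.531, -0.529, 0.467]
contact_force: [-1.0, 1.5, -3.6]
opening: 0.201
```

```bash
python3 - <<'E'
from h import *
r=rot(-7.3)
s=ctrl.get_state()
# tab grip point from actual pose: arc about the hinge
p=s['eef_pos'];h=TC-.0685*TY
yy=-(p[:2]-h)@TY; zz=p[2]-.006-.026;rad=np.hypot(yy,zz);th=np.arctan2(zz,yy);print(yy,zz,rad,th)
w=[]
for a in np.linspace(th,np.pi/2,11)[1:]:
    q=h-rad*np.cos(a)*TY+((p[:2]-h)@TX)*TX
    w.append(([*q,.032+rad*np.sin(a)],r))
plan(w,0,step=.05)
p,_=ctrl.read_camera("top");cv2.imwrite("pics/t1.png",cv2.resize(p[150:250,130:290],None,fx=4,fy=4))
E
```

```text
0.07563903373884638 0.028420665829737197 0.08080221328127053 0.3594199200754165
t 4.22 p [0.488  0.0293 0.0604] zang -7.2 down 1.0 F [-1.   1.5 -3.6] op 0.201
10
[{"hand":0,"travel":[-0.013,-0.03,0.0],"rotation":[0.007,0.004,0.0]},{"hand":0,"travel":[-0.017,-0.028,0.0],"rotation":[0.0,0.0,0.0]},{"hand":0,"travel":[-0.02,-0.025,0.0],"rotation":[0.0,0.0,0.0]},{"hand":0,"travel":[-0.023,-0.024,0.0],"rotation":[0.0,0.0,0.0]},{"hand":0,"travel":[-0.026,-0.02,0.0],"rotation":[0.0,0.0,0.0]},{"hand":0,"travel":[-0.028,-0.017,0.0],"rotation":[0.0,0.0,0.0]},{"hand":0,"travel":[-0.029,-0.013,0.0],"rotation":[0.0,0.0,0.0]},{"hand":0,"travel":[-0.031,-0.01,0.0],"rotation":[0.0,0.0,0.0]},{"hand":0,"travel":[-0.033,-0.006,0.0],"rotation":[0.0,0.0,0.0]},{"hand":0,"travel":[-0.032,-0.002,0.0],"rotation":[0.0,0.0,0.0]}]
```

View pics/t1.png

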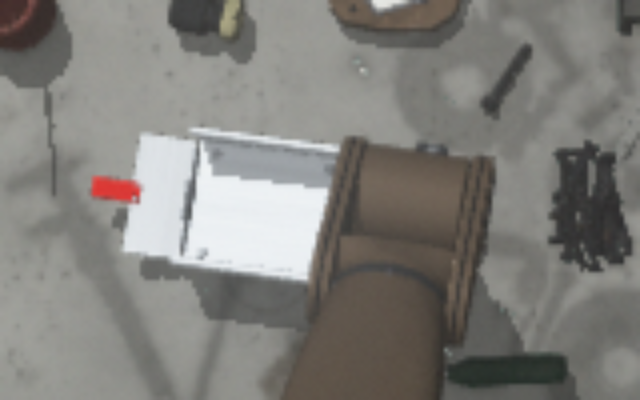

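```bash
python3 - <<'E'
from h import *
p=ctrl.get_state()['eef_pos'];r=rot(-7.3);rad=.078;th=.25
w=[]
for a in np.linspace(th,np.pi/2,14)[1:]:
    q=p[:2]+rad*(np.cos(th)-np.cos(a))*TY
    w.append(([*q,p[2]+rad*(np.sin(a)-np.sin(th))],r))
plan(w,0,step=.05)
E
```

```text
t 4.28 p [0.4881 0.0293 0.0604] zang -7.2 down 1.0 F [-2.7  1.7 -1.2] op 0.197
13
[{"hand":0,"travel":[-0.008,-0.025,0.0],"rotation":[0.007,0.005,0.001]},{"hand":0,"travel":[-0.01,-0.025,0.0],"rotation":[0.0,0.0,0.0]},{"hand":0,"travel":[-0.013,-0.023,0.0],"rotation":[0.0,0.0,0.0]},{"hand":0,"travel":[-0.015,-0.021,0.0],"rotation":[0.0,0.0,0.0]},{"hand":0,"travel":[-0.017,-0.02,0.0],"rotation":[0.0,0.0,0.0]},{"hand":0,"travel":[-0.019,-0.019,0.0],"rotation":[0.0,0.0,0.0]},{"hand":0,"travel":[-0.021,-0.016,0.0],"rotation":[0.0,0.0,0.0]},{"hand":0,"travel":[-0.022,-0.014,0.0],"rotation":[0.0,0.0,0.0]},{"hand":0,"travel":[-0.024,-0.011,0.0],"rotation":[0.0,0.0,0.0]},{"hand":0,"travel":[-0.025,-0.01,0.0],"rotation":[0.0,0.0,0.0]},{"hand":0,"travel":[-0.025,-0.006,0.0],"rotation":[0.0,0.0,0.0]},{"hand":0,"travel":[-0.027,-0.004,0.0],"rotation":[0.0,0.0,0.0]},{"hand":0,"travel":[-0.026,-0.002,0.0],"rotation":[0.0,0.0,0.0]}]
```

>>> arm_command([
  {"hand": 0,"travel": [-0.008,-0.025,0.0],"rotation": [0,0,0]},
  {"hand": 0,"travel": [-0.01,-0.025,0.0],"rotation": [0,0,0]},
  {"hand": 0,"travel": [-0.013,-0.023,0.0],"rotation": [0,0,0]},
  {"hand": 0,"travel": [-0.015,-0.021,0.0],"rotation": [0,0,0]},
  {"hand": 0,"travel": [-0.017,-0.02,0.0],"rotation": [0,0,0]},
  {"hand": 0,"travel": [-0.019,-0.019,0.0],"rotation": [0,0,0]},
  {"hand": 0,"travel": [-0.021,-0.016,0.0],"rotation": [0,0,0]},
])

```text
time: 5.15
eef_pos: [0.4922, 0.0625, 0.1076]
tcp_rot: [-0.468, 0.531, -0.529, 0.467]
contact_force: [-0.3, 1.1, -7.3]
opening: 0.197
```

```bash
cat >> h.py <<'E'
def arc(p0,rad,th0,th1,hdir,n,r,hand=0):
    "p0: TCP pos when tab pt at th0; hdir: horizontal unit toward closing; find the nearest angle now, then plan on"
    from scipy.optimize import minimize_scalar
    p0=np.array(p0)
    f=lambda a: np.array([*(p0[:2]+rad*(np.cos(th0)-np.cos(a))*hdir),p0[2]+rad*(np.sin(a)-np.sin(th0))])
    p=ctrl.get_state()['eef_pos']
    a=minimize_scalar(lambda a:np.sum((f(a)-p)**2),bounds=(th0-.3,th1+.3),method='bounded').x
    print('angle now',round(a,3),'off',(p-f(a)).round(4))
    return plan([(f(b),r) for b in np.linspace(a,th1,n+1)[1:]],hand)
E
python3 - <<'E'
from h import *
arc([.4881,.0293,.0604],.078,.25,np.pi/2+.03,TY,8,rot(-7.3))
E
```

```text
angle now 1.007 off [-0.0002 -0.0004  0.0006]
t 5.15 p [0.4922 0.0625 0.1076] zang -7.2 down 1.0 F [-0.3  1.1 -7.3] op 0.197
8
[{"hand":0,"travel":[-0.018,-0.008,0.0],"rotation":[0.005,0.004,-0.001]},{"hand":0,"travel":[-0.017,-0.008,0.0],"rotation":[0.0,0.0,0.0]},{"hand":0,"travel":[-0.018,-0.007,0.0],"rotation":[0.0,0.0,0.0]},{"hand":0,"travel":[-0.019,-0.006,0.0],"rotation":[0.0,0.0,0.0]},{"hand":0,"travel":[-0.018,-0.004,0.0],"rotation":[0.0,0.0,0.0]},{"hand":0,"travel":[-0.02,-0.003,0.0],"rotation":[0.0,0.0,0.0]},{"hand":0,"travel":[-0.019,-0.002,0.001],"rotation":[0.0,0.0,0.0]},{"hand":0,"travel":[-0.019,0.0,0.0],"rotation":[0.0,0.0,0.0]}]
```

Tracking is good.

>>> arm_command([
  {"hand": 0,"travel": [-0.022,-0.01,0.0],"rotation": [0,0,0]},
  {"hand": 0,"travel": [-0.022,-0.009,0.0],"rotation": [0,0,0]},
  {"hand": 0,"travel": [-0.023,-0.008,0.0],"rotation": [0,0,0]},
  {"hand": 0,"travel": [-0.024,-0.005,0.0],"rotation": [0,0,0]},
  {"hand": 0,"travel": [-0.024,-0.003,0.0],"rotation": [0,0,0]},
  {"hand": 0,"travel": [-0.024,-0.001,0.0],"rotation": [0,0,0]},
])

```text
time: 5.9
eef_pos: [0.4979, 0.1051, 0.1208]
tcp_rot: [0.47, -0.53, 0.53, -0.466]
contact_force: [-1.8, -2.2, -2.0]
opening: 0.201
```

```bash
python3 - <<'E'
from h import *
arc([.4881,.0293,.0604],.078,.25,np.pi/2+.03,TY,3,rot(-7.3))
p,d=ctrl.read_camera("scene");cv2.imwrite("pics/s2.png",cv2.resize(p[160:300,150:310],None,fx=4,fy=4))
E
```

```text
angle now 1.581 off [0.0001 0.     0.0017]
t 5.9 p [0.4979 0.1051 0.1208] zang -7.1 down 1.0 F [-1.8 -2.2 -2. ] op 0.201
3
[{"hand":0,"travel":[-0.002,0.006,0.0],"rotation":[0.007,0.008,0.008]},{"hand":0,"travel":[-0.001,0.0,0.0],"rotation":[0.0,0.0,0.0]},{"hand":0,"travel":[-0.002,0.0,0.0],"rotation":[0.0,0.0,0.0]}]
```

View pics/s2.png

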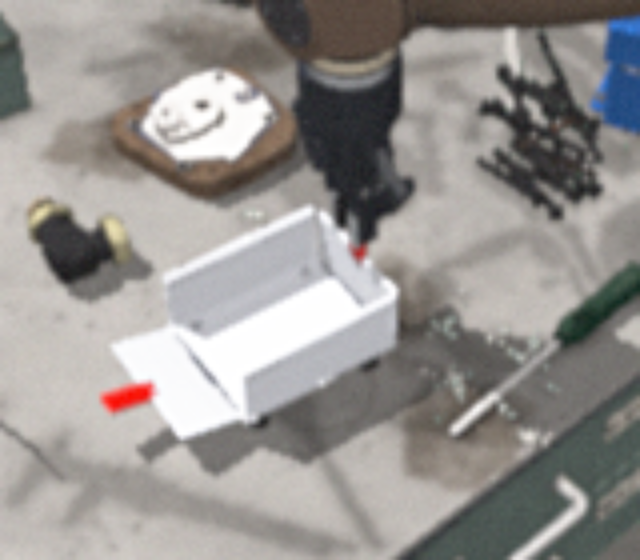

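The picture shows the right wall nearly upright, with its red tab between the fingers at (360,255). I'll push it a little further to feel the stop.

>>> arm_command([
  {"hand": 0,"travel": [-0.012,0,0],"rotation": [0,0,0]},
  {"hand": 0,"travel": [-0.012,0,0],"rotation": [0,0,0]},
  {"hand": 0,"travel": [-0.012,0,0],"rotation": [0,0,0]},
])

```text
time: 6.32
eef_pos: [0.4986, 0.1107, 0.1206]
tcp_rot: [0.477, -0.525, 0.532, -0.463]
contact_force: [-4.9, -15.9, 0.4]
opening: 0.195
```

The stop is reached at about 16 N. Now I'll release, lift and cross to the left tab.

>>> arm_command([
  {"hand": 0,"travel": [0.008,0,0],"rotation": [0,0,0]},
  {"hand": 0.5,"travel": [0,0,0],"rotation": [0,0,0]},
  {"hand": 0.5,"travel": [0,0,0],"rotation": [0,0,0]},
  {"hand": 0.6,"travel": [0,-0.12,0],"rotation": [0,0,0]},
  {"hand": 0.6,"travel": [0,-0.12,0],"rotation": [0,0,0]},
])

```text
time: 6.95
eef_pos: [0.5, 0.1113, 0.1934]
tcp_rot: [0.475, -0.526, 0.532, -0.465]
contact_force: [0.5, -0.4, -0.2]
opening: 0.602
```

```bash
python3 - <<'E'
from h import *
r=rot(-7.3);g=TC+.144*TY
plan([([*g,.18],r)],.6)
plan([([*g,.10],r),([*g,.051],r)],.6,step=.045,start=(np.array([*g,.18]),r))
E
```

```text
t 6.95 p [0.5    0.1113 0.1934] zang -6.8 down 1.0 F [ 0.5 -0.4 -0.2] op 0.602
5
[{"hand":0.6,"travel":[-0.137,0.007,0.001],"rotation":[0.001,0.003,0.006]},{"hand":0.6,"travel":[-0.137,0.007,0.001],"rotation":[0.001,0.003,0.006]},{"hand":0.6,"travel":[-0.137,0.008,0.0],"rotation":[0.001,0.003,0.006]},{"hand":0.6,"travel":[-0.137,0.008,0.0],"rotation":[0.001,0.003,0.006]},{"hand":0.6,"travel":[-0.137,0.008,0.0],"rotation":[0.001,0.003,0.006]}]
t 6.95 p [0.5255 0.315  0.18  ] zang -7.3 down 1.0 F [ 0.5 -0.4 -0.2] op 0.602
4
[{"hand":0.6,"travel":[0.0,0.133,0.0],"rotation":[0.0,0.0,0.0]},{"hand":0.6,"travel":[0.0,0.133,0.0],"rotation":[0.0,0.0,0.0]},{"hand":0.6,"travel":[0.0,0.082,0.0],"rotation":[0.0,0.0,0.0]},{"hand":0.6,"travel":[0.0,0.082,0.0],"rotation":[0.0,0.0,0.0]}]
```

>>> arm_command([
  {"hand": 0.6,"travel": [-0.137,0.007,0.001],"rotation": [0,0.003,0.006]},
  {"hand": 0.6,"travel": [-0.137,0.007,0.001],"rotation": [0,0.003,0.006]},
  {"hand": 0.6,"travel": [-0.137,0.007,0],"rotation": [0,0.003,0.006]},
  {"hand": 0.6,"travel": [-0.137,0.007,0],"rotation": [0,0.003,0.006]},
  {"hand": 0.6,"travel": [-0.137,0.007,0],"rotation": [0,0.003,0.006]},
  {"hand": 0.6,"travel": [0,0,0],"rotation": [0,0,0]},
])

```text
time: 7.7
eef_pos: [0.5336, 0.3252, 0.1915]
tcp_rot: [0.459, -0.528, 0.533, -0.475]
contact_force: [0.3, -1.1, -0.1]
opening: 0.603
```

```bash
python3 - <<'E'
from h import *
r=rot(-7.3);g=TC+.144*TY
plan([([*g,.10],r),([*g,.051],r)],.6,step=.045)
E
```

```text
t 7.7 p [0.5336 0.3252 0.1915] zang -7.4 down 1.0 F [ 0.3 -1.1 -0.1] op 0.603
5
[{"hand":0.6,"travel":[0.014,0.101,-0.01],"rotation":[-0.013,-0.001,-0.008]},{"hand":0.6,"travel":[0.013,0.101,-0.009],"rotation":[-0.013,-0.001,-0.008]},{"hand":0.6,"travel":[0.013,0.102,-0.008],"rotation":[-0.013,-0.001,-0.008]},{"hand":0.6,"travel":[0.0,0.082,0.0],"rotation":[0.0,0.001,0.0]},{"hand":0.6,"travel":[0.0,0.082,0.0],"rotation":[0.0,0.001,0.0]}]
```

>>> arm_command([
  {"hand": 0.6,"travel": [0.014,0.1,-0.01],"rotation": [-0.013,0,-0.008]},
  {"hand": 0.6,"travel": [0.013,0.1,-0.009],"rotation": [-0.013,0,-0.008]},
  {"hand": 0.6,"travel": [0.013,0.08,-0.008],"rotation": [-0.013,0,-0.008]},
  {"hand": 0.6,"travel": [0,0,0],"rotation": [0,0,0]},
])

```text
time: 8.2
eef_pos: [0.5271, 0.3147, 0.1074]
tcp_rot: [0.465, -0.53, 0.532, -0.469]
contact_force: [0.9, -0.1, 0.0]
opening: 0.597
```

```bash
python3 - <<'E'
from h import *
r=rot(-7.3);g=TC+.144*TY
plan([([*g,.051],r)],.6,step=.03)
E
```

```text
t 8.2 p [0.5271 0.3147 0.1074] zang -7.3 down 1.0 F [ 0.9 -0.1  0. ] op 0.597
2
[{"hand":0.6,"travel":[0.0,0.094,-0.003],"rotation":[-0.005,-0.001,-0.003]},{"hand":0.6,"travel":[0.0,0.094,-0.003],"rotation":[-0.005,-0.001,-0.003]}]
```

>>> arm_command([
  {"hand": 0.6,"travel": [0,0.09,-0.003],"rotation": [-0.005,0,-0.003]},
  {"hand": 0.6,"travel": [0,0.09,-0.003],"rotation": [-0.005,0,-0.003]},
  {"hand": 0,"travel": [0,0.01,0],"rotation": [0,0,0]},
  {"hand": 0,"travel": [0,0,0],"rotation": [0,0,0]},
  {"hand": 0,"travel": [0,0,0],"rotation": [0,0,0]},
  {"hand": 0,"travel": [0,0,0],"rotation": [0,0,0]},
])

```text
time: 8.95
eef_pos: [0.5254, 0.3164, 0.0555]
tcp_rot: [-0.466, 0.533, -0.53, 0.466]
contact_force: [-2.0, -1.9, -3.0]
opening: 0.196
```

```bash
python3 - <<'E'
from h import *
p=ctrl.get_state()['eef_pos'];print(p.tolist())
arc(p,.078,.25,np.pi/2+.03,-TY,13,rot(-7.3))
E
```

```text
[0.5253789359567274, 0.31635756958222383, 0.05551848338216352]
angle now 0.25 off [ 0.  0. -0.]
t 8.95 p [0.5254 0.3164 0.0555] zang -7.5 down 1.0 F [-2.  -1.9 -3. ] op 0.196
13
[{"hand":0,"travel":[0.008,-0.026,0.0],"rotation":[0.008,-0.007,-0.006]},{"hand":0,"travel":[0.011,-0.025,0.0],"rotation":[0.0,0.0,0.0]},{"hand":0,"travel":[0.013,-0.023,0.0],"rotation":[0.0,0.0,0.0]},{"hand":0,"travel":[0.015,-0.022,0.0],"rotation":[0.0,0.0,0.0]},{"hand":0,"travel":[0.018,-0.021,0.0],"rotation":[0.0,0.0,0.0]},{"hand":0,"travel":[0.02,-0.018,0.0],"rotation":[0.0,0.0,0.0]},{"hand":0,"travel":[0.021,-0.016,0.0],"rotation":[0.0,0.0,0.0]},{"hand":0,"travel":[0.024,-0.014,0.0],"rotation":[0.0,0.0,0.0]},{"hand":0,"travel":[0.024,-0.012,0.0],"rotation":[0.0,0.0,0.0]},{"hand":0,"travel":[0.026,-0.008,0.0],"rotation":[0.0,0.0,0.0]},{"hand":0,"travel":[0.026,-0.007,0.0],"rotation":[0.0,0.0,0.0]},{"hand":0,"travel":[0.027,-0.003,0.0],"rotation":[0.0,0.0,0.0]},{"hand":0,"travel":[0.027,-0.001,0.0],"rotation":[0.0,0.0,0.0]}]
```

>>> arm_command([
  {"hand": 0,"travel": [0.008,-0.026,0.0],"rotation": [0,0,0]},
  {"hand": 0,"travel": [0.011,-0.025,0.0],"rotation": [0,0,0]},
  {"hand": 0,"travel": [0.013,-0.023,0.0],"rotation": [0,0,0]},
  {"hand": 0,"travel": [0.015,-0.022,0.0],"rotation": [0,0,0]},
  {"hand": 0,"travel": [0.018,-0.021,0.0],"rotation": [0,0,0]},
  {"hand": 0,"travel": [0.02,-0.018,0.0],"rotation": [0,0,0]},
  {"hand": 0,"travel": [0.021,-0.016,0.0],"rotation": [0,0,0]},
])

```text
time: 9.82
eef_pos: [0.5209, 0.2825, 0.1033]
tcp_rot: [-0.465, 0.534, -0.53, 0.466]
contact_force: [-0.5, -0.2, -5.6]
opening: 0.202
```

```bash
python3 - <<'E'
from h import *
arc([.5254,.31636,.05552],.078,.25,np.pi/2+.03,-TY,6,rot(-7.3))
E
```

```text
angle now 1.018 off [-0.0001  0.0005  0.0007]
t 9.82 p [0.5209 0.2825 0.1033] zang -7.6 down 1.0 F [-0.5 -0.2 -5.6] op 0.202
6
[{"hand":0,"travel":[0.024,-0.01,0.0],"rotation":[0.007,-0.01,-0.009]},{"hand":0,"travel":[0.023,-0.01,0.0],"rotation":[0.0,0.0,0.0]},{"hand":0,"travel":[0.024,-0.008,0.0],"rotation":[0.0,0.0,0.0]},{"hand":0,"travel":[0.025,-0.005,0.0],"rotation":[0.0,0.0,0.0]},{"hand":0,"travel":[0.025,-0.003,0.0],"rotation":[0.0,0.0,0.0]},{"hand":0,"travel":[0.025,0.0,0.0],"rotation":[0.0,0.0,0.0]}]
```

>>> arm_command([
  {"hand": 0,"travel": [0.024,-0.01,0.0],"rotation": [0,-0.01,0]},
  {"hand": 0,"travel": [0.023,-0.01,0.0],"rotation": [0,0,0]},
  {"hand": 0,"travel": [0.024,-0.008,0.0],"rotation": [0,0,0]},
  {"hand": 0,"travel": [0.025,-0.005,0.0],"rotation": [0,0,0]},
  {"hand": 0,"travel": [0.025,-0.003,0.0],"rotation": [0,0,0]},
  {"hand": 0,"travel": [0.022,0.0,0.0],"rotation": [0,0,0]},
  {"hand": 0,"travel": [0.012,0,0],"rotation": [0,0,0]},
  {"hand": 0,"travel": [0.012,0,0],"rotation": [0,0,0]},
])

```text
time: 10.82
eef_pos: [0.5147, 0.2346, 0.1168]
tcp_rot: [-0.461, 0.537, -0.527, 0.471]
contact_force: [0.8, 21.4, -6.9]
opening: 0.199
```

The left wall is at its stop too (21 N, and the pose mirrors the right side). Release, rise and check.

>>> arm_command([
  {"hand": 0,"travel": [-0.01,0,0],"rotation": [0,0,0]},
  {"hand": 0.5,"travel": [0,0,0],"rotation": [0,0,0]},
  {"hand": 0.5,"travel": [0,0,0],"rotation": [0,0,0]},
  {"hand": 0.5,"travel": [0,-0.15,0],"rotation": [0,0,0]},
  {"hand": 0.5,"travel": [0,-0.15,0],"rotation": [0,0,0]},
])

```text
time: 11.45
eef_pos: [0.5151, 0.2327, 0.2061]
tcp_rot: [-0.464, 0.535, -0.528, 0.468]
contact_force: [0.9, 0.3, 1.4]
opening: 0.503
```

```bash
python3 - <<'E'
from h import *
r=rot(25.5);xy=HG-.1374*BX
print(ctrl.get_state()['qpos'].round(2))
plan([([*xy,.23],r)],.5,step=.05)
E
```

```text
[0.24 0.09 1.9  0.01 1.15 0.37]
t 11.45 p [0.5151 0.2327 0.2061] zang -7.5 down 1.0 F [0.9 0.3 1.4] op 0.503
9
[{"hand":0.5,"travel":[0.164,-0.011,0.004],"rotation":[0.0,-0.122,-0.003]},{"hand":0.5,"travel":[0.164,-0.01,-0.007],"rotation":[0.0,-0.122,-0.003]},{"hand":0.5,"travel":[0.163,-0.01,-0.017],"rotation":[0.0,-0.122,-0.003]},{"hand":0.5,"travel":[0.162,-0.01,-0.028],"rotation":[0.0,-0.122,-0.003]},{"hand":0.5,"travel":[0.16,-0.01,-0.038],"rotation":[0.0,-0.122,-0.003]},{"hand":0.5,"travel":[0.157,-0.009,-0.048],"rotation":[0.0,-0.122,-0.003]},{"hand":0.5,"travel":[0.154,-0.009,-0.058],"rotation":[0.0,-0.122,-0.003]},{"hand":0.5,"travel":[0.15,-0.009,-0.068],"rotation":[0.0,-0.122,-0.003]},{"hand":0.5,"travel":[0.145,-0.009,-0.077],"rotation":[0.0,-0.122,-0.003]}]
```

>>> arm_command([
  {"hand": 0.5,"travel": [0.164,-0.05,0.004],"rotation": [0,-0.122,-0.003]},
  {"hand": 0.5,"travel": [0.164,-0.03,-0.007],"rotation": [0,-0.122,-0.003]},
  {"hand": 0.5,"travel": [0.163,-0.01,-0.017],"rotation": [0,-0.122,-0.003]},
  {"hand": 0.5,"travel": [0.162,0,-0.028],"rotation": [0,-0.122,-0.003]},
  {"hand": 0.5,"travel": [0.16,0,-0.038],"rotation": [0,-0.122,-0.003]},
  {"hand": 0.5,"travel": [0.157,0,-0.048],"rotation": [0,-0.122,-0.003]},
  {"hand": 0.5,"travel": [0.154,0,-0.058],"rotation": [0,-0.122,-0.003]},
  {"hand": 0.5,"travel": [0.15,0,-0.068],"rotation": [0,-0.122,-0.003]},
  {"hand": 0.5,"travel": [0.1,0,-0.05],"rotation": [0,-0.122,-0.003]},
  {"hand": 0.5,"travel": [0,0,0],"rotation": [0,0,0]},
])

```text
time: 12.7
eef_pos: [0.4778, -0.2133, 0.2476]
tcp_rot: [0.601, -0.36, 0.384, -0.601]
contact_force: [-0.2, 0.4, -0.4]
opening: 0.499
```

```bash
python3 - <<'E'
from h import *
r=rot(25.5);xy=HG-.1374*BX
plan([([*xy,.17],r),([*xy,.116],r)],.5,step=.04)
p,d=ctrl.read_camera("top");W=cloud("top",d);cv2.imwrite("pics/t3.png",cv2.resize(p[150:250,130:370],None,fx=3.3,fy=3.3))
p2,d2=ctrl.read_camera("scene");W2=cloud("scene",d2);cv2.imwrite("pics/s3.png",cv2.resize(p2[150:290,165:345],None,fx=4,fy=4))
for W,p in((W,p),(W2,p2)):
    hsv=cv2.cvtColor(p,cv2.COLOR_BGR2HSV);red=((hsv[...,0]<6)|(hsv[...,0]>174))&(hsv[...,1]>170)&(hsv[...,2]>90)
    k,l,s,c=cv2.connectedComponentsWithStats(red.astype(np.uint8))
    for i in range(1,k):
        q=W[l==i];m=q.mean(0)
        if s[i,4]>5 and abs(m[0]-.5)<.15 and m[1]<.33: print(c[i].round(),s[i,4],'tray frame',(m[:2]-TC)@TX,(m[:2]-TC)@TY,m[2],'std',q.std(0).round(3))
E
```

```text
t 12.7 p [ 0.4778 -0.2133  0.2476] zang 26.5 down 0.999 F [-0.2  0.4 -0.4] op 0.499
4
[{"hand":0.5,"travel":[-0.019,0.129,-0.015],"rotation":[-0.017,0.017,0.028]},{"hand":0.5,"travel":[-0.017,0.129,-0.014],"rotation":[-0.017,0.017,0.028]},{"hand":0.5,"travel":[0.0,0.09,0.0],"rotation":[0.0,0.0,0.0]},{"hand":0.5,"travel":[0.0,0.09,0.0],"rotation":[0.0,0.0,0.0]}]
[306. 213.] 17 tray frame 0.0043619020735653725 -0.3799887942292828 0.1277308600858682 std [0.005 0.007 0.057]
[316. 173.] 33 tray frame 0.01026557901388429 -0.38884062160284055 0.11443814553184906 std [0.006 0.009 0.002]
[238. 218.] 24 tray frame -0.002619190042119856 -0.06800314494501848 0.09848542012204624 std [0.004 0.001 0.011]
[199. 238.] 20 tray frame -0.004415322092194532 0.07231512923439196 0.09836648775570311 std [0.004 0.002 0.011]
```

View pics/t3.png

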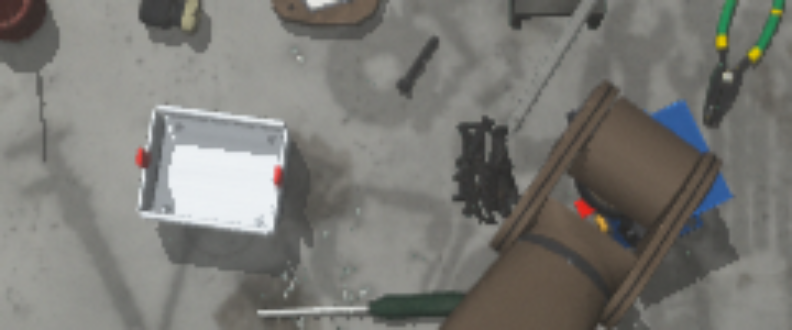

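View pics/s3.png

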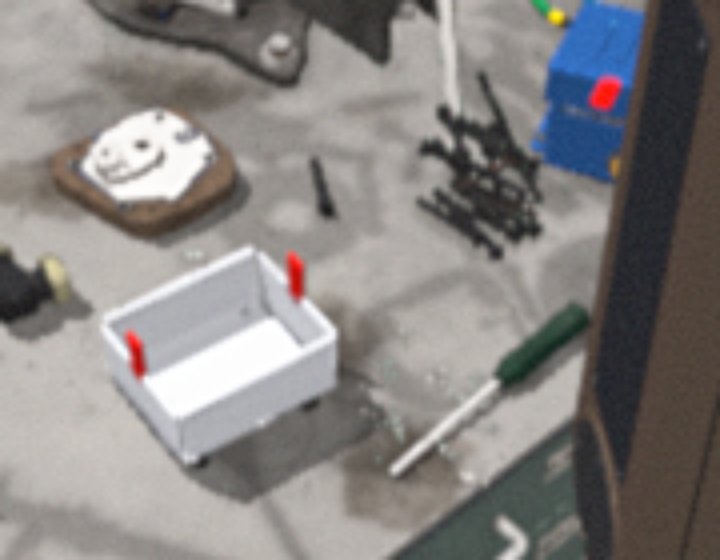

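Both walls stand upright: the red tabs are vertical at (135,355) and (295,275), at tray y = +72 and -68 mm. Now the hood tab.

>>> arm_command([
  {"hand": 0.5,"travel": [-0.019,0.12,-0.015],"rotation": [-0.017,0.017,0.028]},
  {"hand": 0.5,"travel": [-0.017,0.1,-0.014],"rotation": [-0.017,0.017,0.028]},
  {"hand": 0.5,"travel": [0,0,0],"rotation": [0,0,0]},
])

```text
time: 13.18
eef_pos: [0.4677, -0.2029, 0.1809]
tcp_rot: [-0.598, 0.376, -0.376, 0.599]
contact_force: [0.0, -0.1, 0.4]
opening: 0.501
```

```bash
python3 - <<'E'
from h import *
r=rot(25.5);xy=HG-.1374*BX
plan([([*xy,.116],r)],.5,step=.03)
E
```

```text
t 13.18 p [ 0.4677 -0.2029  0.1809] zang 25.8 down 1.0 F [ 0.  -0.1  0.4] op 0.501
3
[{"hand":0.5,"travel":[0.005,0.072,-0.004],"rotation":[-0.001,0.003,0.0]},{"hand":0.5,"travel":[0.005,0.072,-0.004],"rotation":[-0.001,0.003,0.0]},{"hand":0.5,"travel":[0.005,0.072,-0.004],"rotation":[-0.001,0.003,0.0]}]
```

>>> arm_command([
  {"hand": 0.5,"travel": [0.005,0.072,-0.004],"rotation": [0,0.003,0]},
  {"hand": 0.5,"travel": [0.005,0.072,-0.004],"rotation": [0,0.003,0]},
  {"hand": 0.5,"travel": [0.005,0.072,-0.004],"rotation": [0,0.003,0]},
  {"hand": 0,"travel": [0,0,0],"rotation": [0,0,0]},
  {"hand": 0,"travel": [0,0,0],"rotation": [0,0,0]},
  {"hand": 0,"travel": [0,0,0],"rotation": [0,0,0]},
])

```text
time: 13.92
eef_pos: [0.4665, -0.2096, 0.1222]
tcp_rot: [0.605, -0.373, 0.375, -0.595]
contact_force: [3.2, 1.0, -2.2]
opening: 0.201
```

```bash
python3 - <<'E'
from h import *
p=ctrl.get_state()['eef_pos'];print(p.tolist())
rad=np.hypot(.140,.035);th=.065+np.arctan2(.035,.140);print(rad,th)
arc(p,rad,th,th+1.45,BX,16,rot(25.5))
E
```

```text
[0.46646690948273106, -0.209611721986283, 0.12218286536475313]
0.14430869689661813 0.3099786631268642
angle now 0.31 off [-0.  0. -0.]
t 13.93 p [ 0.4665 -0.2096  0.1222] zang 26.1 down 1.0 F [ 3.2  1.  -2.2] op 0.201
16
[{"hand":0,"travel":[0.016,-0.041,-0.001],"rotation":[0.019,0.021,0.018]},{"hand":0,"travel":[0.018,-0.039,0.0],"rotation":[0.0,0.0,0.0]},{"hand":0,"travel":[0.023,-0.037,0.0],"rotation":[0.0,0.0,0.0]},{"hand":0,"travel":[0.025,-0.036,0.0],"rotation":[0.0,0.0,0.0]},{"hand":0,"travel":[0.029,-0.033,0.0],"rotation":[0.0,0.0,0.0]},{"hand":0,"travel":[0.031,-0.03,0.0],"rotation":[0.0,0.0,0.0]},{"hand":0,"travel":[0.034,-0.027,0.0],"rotation":[0.0,0.0,0.0]},{"hand":0,"travel":[0.037,-0.024,0.0],"rotation":[0.0,0.0,0.0]},{"hand":0,"travel":[0.038,-0.02,0.0],"rotation":[0.0,0.0,0.0]},{"hand":0,"travel":[0.04,-0.017,0.0],"rotation":[0.0,0.0,0.0]},{"hand":0,"travel":[0.042,-0.014,0.0],"rotation":[0.0,0.0,0.0]},{"hand":0,"travel":[0.042,-0.009,0.0],"rotation":[0.0,0.0,0.0]},{"hand":0,"travel":[0.044,-0.006,0.0],"rotation":[0.0,0.0,0.0]},{"hand":0,"travel":[0.043,-0.001,0.0],"rotation":[0.0,0.0,0.0]},{"hand":0,"travel":[0.044,0.002,0.0],"rotation":[0.0,0.0,0.0]},{"hand":0,"travel":[0.043,0.006,0.0],"rotation":[0.0,0.0,0.0]}]
```

>>> arm_command([
  {"hand": 0,"travel": [0.016,-0.041,0],"rotation": [0,0,0]},
  {"hand": 0,"travel": [0.018,-0.039,0.0],"rotation": [0,0,0]},
  {"hand": 0,"travel": [0.023,-0.037,0.0],"rotation": [0,0,0]},
  {"hand": 0,"travel": [0.025,-0.036,0.0],"rotation": [0,0,0]},
  {"hand": 0,"travel": [0.029,-0.033,0.0],"rotation": [0,0,0]},
  {"hand": 0,"travel": [0.031,-0.03,0.0],"rotation": [0,0,0]},
], grip_force=35)

```text
time: 14.68
eef_pos: [0.4859, -0.2501, 0.1913]
tcp_rot: [0.607, -0.372, 0.375, -0.594]
contact_force: [1.2, -4.6, -12.3]
opening: 0.194
```

```bash
python3 - <<'E'
from h import *
arc([.46647,-.20961,.12218],.1443,.31,.31+1.45,BX,10,rot(25.5))
E
```

```text
angle now 0.885 off [-0.0004  0.0011  0.0014]
t 14.68 p [ 0.4859 -0.2501  0.1913] zang 26.3 down 1.0 F [  1.2  -4.6 -12.3] op 0.194
10
[{"hand":0,"travel":[0.038,-0.02,-0.001],"rotation":[0.026,0.026,0.026]},{"hand":0,"travel":[0.036,-0.022,0.0],"rotation":[0.0,0.0,0.0]},{"hand":0,"travel":[0.037,-0.019,0.0],"rotation":[0.0,0.0,0.0]},{"hand":0,"travel":[0.039,-0.016,0.0],"rotation":[0.0,0.0,0.0]},{"hand":0,"travel":[0.041,-0.012,0.0],"rotation":[0.0,0.0,0.0]},{"hand":0,"travel":[0.041,-0.008,0.0],"rotation":[0.0,0.0,0.0]},{"hand":0,"travel":[0.042,-0.005,0.0],"rotation":[0.0,0.0,0.0]},{"hand":0,"travel":[0.042,-0.001,0.0],"rotation":[0.0,0.0,0.0]},{"hand":0,"travel":[0.042,0.002,0.0],"rotation":[0.0,0.0,0.0]},{"hand":0,"travel":[0.041,0.006,0.0],"rotation":[0.0,0.0,0.0]}]
```

>>> arm_command([
  {"hand": 0,"travel": [0.034,-0.026,0],"rotation": [0,0,0]},
  {"hand": 0,"travel": [0.036,-0.022,0.0],"rotation": [0,0,0]},
  {"hand": 0,"travel": [0.037,-0.019,0.0],"rotation": [0,0,0]},
  {"hand": 0,"travel": [0.039,-0.016,0.0],"rotation": [0,0,0]},
  {"hand": 0,"travel": [0.041,-0.012,0.0],"rotation": [0,0,0]},
  {"hand": 0,"travel": [0.041,-0.008,0.0],"rotation": [0,0,0]},
])

```text
time: 15.42
eef_pos: [0.5158, -0.3119, 0.2234]
tcp_rot: [0.607, -0.376, 0.369, -0.595]
contact_force: [-5.0, -0.6, -6.0]
opening: 0.195
```

```bash
python3 - <<'E'
from h import *
arc([.46647,-.20961,.12218],.1443,.31,.31+1.8,BX,10,rot(25.5))
p,d=ctrl.read_camera("scene");cv2.imwrite("pics/s4.png",cv2.resize(p[60:240,240:440],None,fx=3,fy=3))
E
```

```text
angle now 1.408 off [0.0002 0.0006 0.0029]
t 15.43 p [ 0.5158 -0.3119  0.2234] zang 26.4 down 1.0 F [-5.  -0.6 -6. ] op 0.195
10
[{"hand":0,"travel":[0.035,0.005,-0.002],"rotation":[0.037,0.029,0.001]},{"hand":0,"travel":[0.034,-0.002,0.0],"rotation":[0.0,0.0,0.0]},{"hand":0,"travel":[0.033,0.001,0.0],"rotation":[0.0,0.0,0.0]},{"hand":0,"travel":[0.034,0.003,0.0],"rotation":[0.0,0.0,0.0]},{"hand":0,"travel":[0.033,0.005,0.0],"rotation":[0.0,0.0,0.0]},{"hand":0,"travel":[0.033,0.007,0.0],"rotation":[0.0,0.0,0.0]},{"hand":0,"travel":[0.033,0.01,0.0],"rotation":[0.0,0.0,0.0]},{"hand":0,"travel":[0.031,0.012,0.0],"rotation":[0.0,0.0,0.0]},{"hand":0,"travel":[0.031,0.014,0.0],"rotation":[0.0,0.0,0.0]},{"hand":0,"travel":[0.029,0.017,0.0],"rotation":[0.0,0.0,0.0]}]
```

View pics/s4.png

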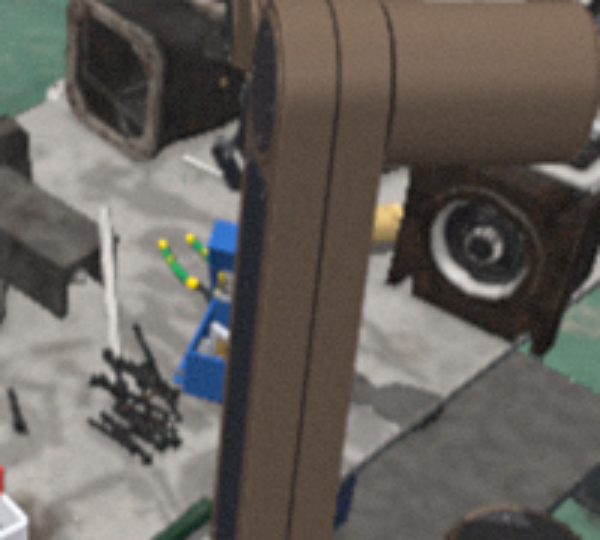

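The hood is open and rising behind the arm. The box interior shows at (215,340). Continuing the arc.

>>> arm_command([
  {"hand": 0,"travel": [0.035,0.003,0],"rotation": [0,0.01,0]},
  {"hand": 0,"travel": [0.034,0,0.0],"rotation": [0,0,0]},
  {"hand": 0,"travel": [0.033,0.001,0.0],"rotation": [0,0,0]},
  {"hand": 0,"travel": [0.034,0.003,0.0],"rotation": [0,0,0]},
  {"hand": 0,"travel": [0.033,0.005,0.0],"rotation": [0,0,0]},
  {"hand": 0,"travel": [0.033,0.007,0.0],"rotation": [0,0,0]},
])

```text
time: 16.23
eef_pos: [0.5433, -0.3695, 0.2219]
tcp_rot: [0.605, -0.379, 0.37, -0.594]
contact_force: [-6.1, 1.9, -5.4]
opening: 0.2
```

```bash
python3 - <<'E'
from h import *
arc([.46647,-.20961,.12218],.1443,.31,.31+1.85,BX,6,rot(25.5))
E
```

```text
angle now 1.842 off [ 0.001  -0.001   0.0047]
t 16.23 p [ 0.5433 -0.3695  0.2219] zang 26.0 down 1.0 F [-6.1  1.9 -5.4] op 0.2
6
[{"hand":0,"travel":[0.02,0.023,-0.001],"rotation":[0.039,0.017,-0.004]},{"hand":0,"travel":[0.024,0.009,0.0],"rotation":[0.0,0.0,0.0]},{"hand":0,"travel":[0.023,0.01,0.0],"rotation":[0.0,0.0,0.0]},{"hand":0,"travel":[0.023,0.011,0.0],"rotation":[0.0,0.0,0.0]},{"hand":0,"travel":[0.023,0.013,0.0],"rotation":[0.0,0.0,0.0]},{"hand":0,"travel":[0.021,0.013,0.0],"rotation":[0.0,0.0,0.0]}]
```

>>> arm_command([
  {"hand": 0,"travel": [0.024,0.012,0],"rotation": [0,0.01,0]},
  {"hand": 0,"travel": [0.025,0.011,0.0],"rotation": [0,0,0]},
  {"hand": 0,"travel": [0.025,0.012,0.0],"rotation": [0,0,0]},
  {"hand": 0,"travel": [0.024,0.014,0.0],"rotation": [0,0,0]},
  {"hand": 0,"travel": [0.023,0.014,0.0],"rotation": [0,0,0]},
])

```text
time: 16.85
eef_pos: [0.5598, -0.4042, 0.2078]
tcp_rot: [0.604, -0.381, 0.371, -0.593]
contact_force: [-5.7, 1.8, -3.0]
opening: 0.196
```

```bash
python3 - <<'E'
from h import *
arc([.46647,-.20961,.12218],.1443,.31,.31+1.85,BX,1,rot(25.5))
E
```

```text
angle now 2.114 off [ 0.002  -0.0032  0.0062]
t 16.85 p [ 0.5598 -0.4042  0.2078] zang 25.7 down 1.0 F [-5.7  1.8 -3. ] op 0.196
1
[{"hand":0,"travel":[0.006,0.032,-0.001],"rotation":[0.039,0.006,-0.007]}]
```

>>> arm_command([
  {"hand": 0.4,"travel": [0,0,0],"rotation": [0,0,0]},
  {"hand": 0.4,"travel": [0,0,0],"rotation": [0,0,0]},
  {"hand": 0.4,"travel": [0,-0.1,0],"rotation": [0,0,0]},
  {"hand": 0.4,"travel": [0,-0.15,0],"rotation": [0,0,0]},
  {"hand": 0.4,"travel": [0,-0.05,0],"rotation": [0,0,0]},
])

```text
time: 17.48
eef_pos: [0.5667, -0.4055, 0.3084]
tcp_rot: [0.604, -0.373, 0.38, -0.593]
contact_force: [0.3, 0.6, 1.0]
opening: 0.4
```

```bash
python3 - <<'E'
from h import *
print(ctrl.get_state()['qpos'].round(2))
xy=BO-.012*BX
# move in front-left of box first for a look: over tray side
plan([([.47,-.18,.30],rot(-15)),],.5)
p,d=ctrl.read_camera("top");cv2.imwrite("pics/t5.png",cv2.resize(p[140:270,250:410],None,fx=4,fy=4))
E
```

```text
[-0.76  0.3   1.47 -0.01  1.36 -1.21]
t 17.48 p [ 0.5667 -0.4055  0.3084] zang 25.7 down 1.0 F [0.3 0.6 1. ] op 0.4
5
[{"hand":0.5,"travel":[-0.163,0.003,0.007],"rotation":[0.001,0.271,0.007]},{"hand":0.5,"travel":[-0.163,0.003,-0.016],"rotation":[0.001,0.271,0.007]},{"hand":0.5,"travel":[-0.159,0.004,-0.039],"rotation":[0.001,0.271,0.007]},{"hand":0.5,"travel":[-0.152,0.005,-0.061],"rotation":[0.001,0.271,0.007]},{"hand":0.5,"travel":[-0.142,0.005,-0.082],"rotation":[0.001,0.271,0.007]}]
```

View pics/t5.png

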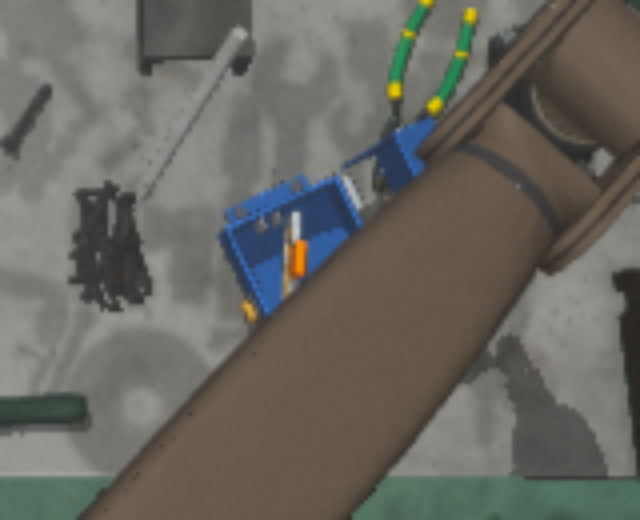

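The hood stays open. The orange grip is visible at crop pixel (298,257). I'll move aside to measure it.

>>> arm_command([
  {"hand": 0.5,"travel": [-0.163,0,0.007],"rotation": [0,0.3,0.007]},
  {"hand": 0.5,"travel": [-0.163,0,-0.016],"rotation": [0,0.3,0.007]},
  {"hand": 0.5,"travel": [-0.159,0,-0.039],"rotation": [0,0.3,0.007]},
  {"hand": 0.5,"travel": [-0.152,0,-0.065],"rotation": [0,0.3,0.007]},
  {"hand": 0.5,"travel": [-0.137,0,-0.09],"rotation": [0,0.3,0.007]},
  {"hand": 0.5,"travel": [-0.1,0,-0.09],"rotation": [0,0.3,0]},
  {"hand": 0.5,"travel": [0,0,0],"rotation": [0,0.3,0]},
])

```text
time: 18.4
eef_pos: [0.4568, -0.1305, 0.2976]
tcp_rot: [-0.302, 0.641, -0.638, 0.302]
contact_force: [-0.5, -0.0, -0.3]
opening: 0.502
```

```bash
python3 - <<'E'
from h import *
for n in("top","scene"):
    p,d=ctrl.read_camera(n);W=cloud(n,d)
    cv2.imwrite(f"pics/{n}6.png",cv2.resize(p[140:270,250:410],None,fx=4,fy=4) if n=="top" else cv2.resize(p[100:230,260:400],None,fx=4,fy=4))
    hsv=cv2.cvtColor(p,cv2.COLOR_BGR2HSV)
    o=(hsv[...,0]>7)&(hsv[...,0]<20)&(hsv[...,1]>170)&(hsv[...,2]>140)&(d>0)&(W[...,1]<-.2)&(W[...,1]>-.36)&(W[...,2]>.08)&(W[...,2]<.12)&(W[...,0]<.6)
    q=W[o];print(n,len(q))
    if len(q):
        v=q[:,:2]-BO;print(q.mean(0).round(4),'box',((v@BX).mean()).round(4),((v@BY).mean()).round(4),'z',q[:,2].min(),q[:,2].max(),'x',np.percentile(v@BX,[5,50,95]).round(4),'y',np.percentile(v@BY,[5,50,95]).round(4))
        t=q[q[:,2]>.092]; print('rect',cv2.minAreaRect((t[:,:2]*1000).astype(np.float32)))
xy=BO-.012*BX
plan([([*xy,.2],rot(-64.5))],.5)
E
```

```text
top 24
[ 0.4953 -0.2685  0.0942] box -0.0129 -0.0002 z 0.08918570229897993 0.10137996393188131 x [-0.0198 -0.0135 -0.0051] y [-0.0121  0.0005  0.0102]
rect ((494.93023681640625, -268.95758056640625), (9.004444122314453, 27.203750610351562), 79.3647232055664)
scene 36
[ 0.4934 -0.2673  0.0915] box -0.0148 -0.0014 z 0.08015579705551978 0.1014394596032433 x [-0.0219 -0.0151 -0.0077] y [-0.0126 -0.0022  0.0106]
rect ((492.6874084472656, -267.30718994140625), (9.928008079528809, 26.707197189331055), 80.3785629272461)
t 18.5 p [ 0.4574 -0.132   0.2977] zang -39.2 down 1.0 F [-0.2 -1.4  0.3] op 0.498
4
[{"hand":0.5,"travel":[0.069,0.081,0.097],"rotation":[0.002,0.211,-0.001]},{"hand":0.5,"travel":[0.057,0.081,0.104],"rotation":[0.002,0.211,-0.001]},{"hand":0.5,"travel":[0.045,0.081,0.11],"rotation":[0.002,0.211,-0.001]},{"hand":0.5,"travel":[0.033,0.081,0.114],"rotation":[0.002,0.211,-0.001]}]
```

View pics/top6.png

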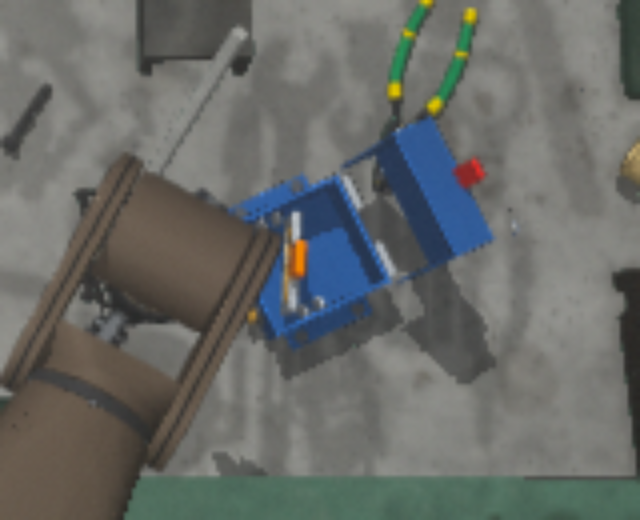

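View pics/scene6.png

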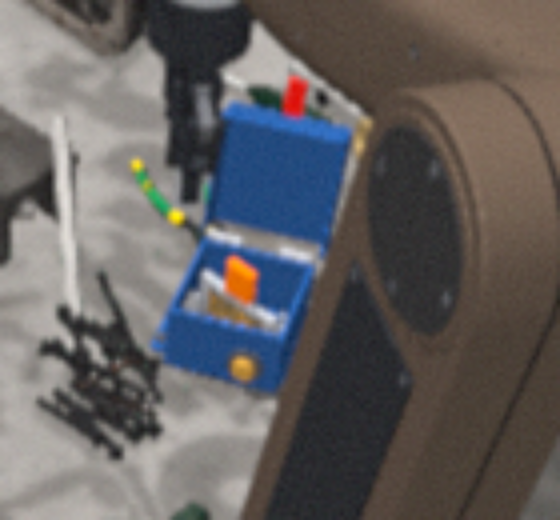

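```bash
python3 - <<'E'
from h import *
p,d=ctrl.read_camera("top");W=cloud("top",d)
a=cv2.resize(p[180:232,300:352],None,fx=11,fy=11,interpolation=cv2.INTER_NEAREST)
cv2.imwrite("pics/t7.png",a)
p2,d2=ctrl.read_camera("scene")
cv2.imwrite("pics/s7.png",cv2.resize(p2[155:200,295:345],None,fx=12,fy=12,interpolation=cv2.INTER_CUBIC))
hsv=cv2.cvtColor(p,cv2.COLOR_BGR2HSV)
v=W[...,:2]-BO;bx=v@BX;bb=v@BY
m=(abs(bx)<.047)&(abs(bb)<.047)&(d>0)&(W[...,2]>.03)&~((abs(hsv[...,0].astype(int)-110)<15)&(hsv[...,1]>110))
for vv,uu in zip(*np.nonzero(m)): print((uu,vv),(bx[vv,uu]*1000).round(),(bb[vv,uu]*1000).round(),(W[vv,uu,2]*1000).round(),end='; ')
for m in ctrl.masks_of("top","strainer_plate")[:2]: print(m['score'],m['at'],m['region'].sum())
E
```

```text
(np.int64(318), np.int64(193)) -6.0 45.0 40.0; (np.int64(319), np.int64(193)) -4.0 43.0 47.0; (np.int64(322), np.int64(193)) 7.0 39.0 36.0; (np.int64(323), np.int64(193)) 4.0 36.0 71.0; (np.int64(324), np.int64(193)) 7.0 34.0 72.0; (np.int64(315), np.int64(194)) -17.0 46.0 41.0; (np.int64(319), np.int64(194)) -5.0 40.0 43.0; (np.int64(320), np.int64(194)) -2.0 39.0 45.0; (np.int64(322), np.int64(194)) 5.0 36.0 41.0; (np.int64(323), np.int64(194)) 3.0 33.0 68.0; (np.int64(324), np.int64(194)) 7.0 32.0 64.0; (np.int64(314), np.int64(195)) -20.0 45.0 31.0; (np.int64(315), np.int64(195)) -20.0 43.0 49.0; (np.int64(319), np.int64(195)) -5.0 37.0 34.0; (np.int64(322), np.int64(195)) 1.0 32.0 51.0; (np.int64(323), np.int64(195)) 4.0 30.0 57.0; (np.int64(324), np.int64(195)) 7.0 29.0 54.0; (np.int64(315), np.int64(196)) -20.0 40.0 41.0; (np.int64(323), np.int64(196)) 2.0 27.0 56.0; (np.int64(324), np.int64(196)) 4.0 26.0 63.0; (np.int64(323), np.int64(197)) -1.0 24.0 63.0; (np.int64(324), np.int64(197)) 3.0 22.0 63.0; (np.int64(322), np.int64(198)) -1.0 23.0 36.0; (np.int64(323), np.int64(19
[... 3429 characters left out ...]
nt64(321), np.int64(216)) -34.0 -32.0 48.0; (np.int64(322), np.int64(216)) -33.0 -33.0 67.0; (np.int64(323), np.int64(216)) -30.0 -35.0 66.0; (np.int64(325), np.int64(216)) -20.0 -38.0 42.0; (np.int64(326), np.int64(216)) -19.0 -39.0 55.0; (np.int64(329), np.int64(216)) -6.0 -43.0 33.0; (np.int64(330), np.int64(216)) -5.0 -45.0 48.0; (np.int64(331), np.int64(216)) -2.0 -46.0 47.0; (np.int64(321), np.int64(217)) -34.0 -35.0 41.0; (np.int64(322), np.int64(217)) -34.0 -36.0 62.0; (np.int64(323), np.int64(217)) -31.0 -38.0 64.0; (np.int64(326), np.int64(217)) -19.0 -42.0 47.0; (np.int64(326), np.int64(218)) -21.0 -45.0 50.0; (np.int64(327), np.int64(218)) -19.0 -47.0 52.0; 0.68 [324.2, 201.6] 95
```

View pics/t7.png

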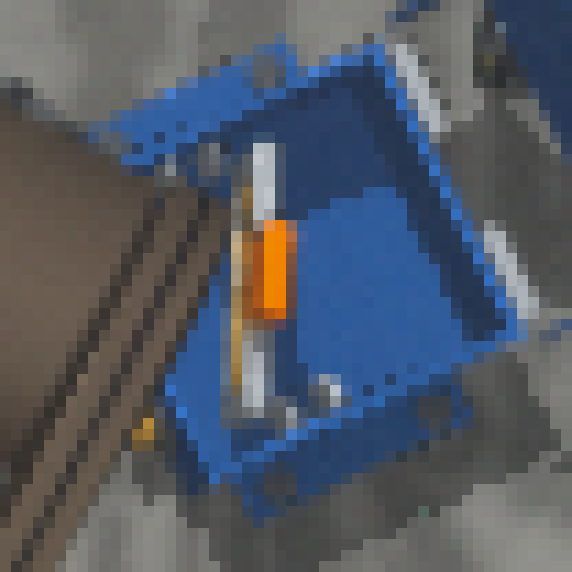

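View pics/s7.png

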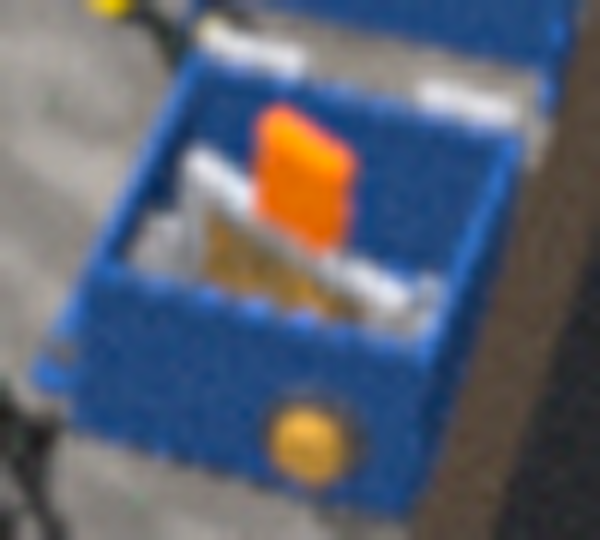

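```bash
cat > fit.py <<'E'
from h import *
def fit(show=True):
    out=[]
    for n in("top","scene"):
        p,d=ctrl.read_camera(n);W=cloud(n,d)
        hsv=cv2.cvtColor(p,cv2.COLOR_BGR2HSV)
        v=W[...,:2]-BO;bx=v@BX;bb=v@BY
        base=(abs(bx)<.044)&(abs(bb)<.044)&(d>0)
        o=base&(hsv[...,0]>5)&(hsv[...,0]<20)&(hsv[...,1]>170)&(W[...,2]>.085)
        f=base&(W[...,2]>.058)&(W[...,2]<.072)&(hsv[...,1]<90)
        for nm,m in(("orange",o),("frame",f),("both",o|f)):
            q=W[m][:,:2].astype(np.float32)
            if len(q)<6: continue
            l=cv2.fitLine(q,cv2.DIST_HUBER,0,.01,.01).ravel();a=np.degrees(np.arctan2(l[1],l[0]));a=(a+90)%180-90
            print(n,nm,len(q),'long-dir',a.round(1),'mean',q.mean(0).round(4),'zmax',np.percentile(W[m][:,2],95).round(4),'pt',l[2:].round(4))
fit()
E
python3 fit.py
```

```text
top orange 25 long-dir 2.0 mean [ 0.495  -0.2686] zmax 0.0984 pt [ 0.4941 -0.2682]
top frame 34 long-dir -3.4 mean [ 0.4889 -0.2691] zmax 0.0687 pt [ 0.4737 -0.2684]
top both 59 long-dir -2.6 mean [ 0.4915 -0.2689] zmax 0.0981 pt [ 0.4855 -0.2688]
scene orange 27 long-dir -8.7 mean [ 0.4943 -0.2672] zmax 0.0976 pt [ 0.496  -0.2669]
scene frame 45 long-dir -3.9 mean [ 0.4934 -0.2686] zmax 0.0684 pt [ 0.4984 -0.2685]
scene both 72 long-dir -3.3 mean [ 0.4938 -0.2681] zmax 0.097 pt [ 0.4906 -0.267 ]
```

The plate stands skewed in the box, about 29° off its guides: grip at (0.495, -0.268), width direction -3.3°. I'll pinch it along its actual normal.

```bash
python3 - <<'E'
from h import *
plan([([.4948,-.268,.23],rot(-93.3))],.5)
E
```

```text
t 18.75 p [ 0.458  -0.1335  0.2985] zang -39.3 down 1.0 F [-0.5  0.2 -0.2] op 0.497
7
[{"hand":0.5,"travel":[0.039,0.032,0.054],"rotation":[0.001,0.257,0.0]},{"hand":0.5,"travel":[0.031,0.032,0.059],"rotation":[0.001,0.257,0.0]},{"hand":0.5,"travel":[0.023,0.032,0.062],"rotation":[0.001,0.257,0.0]},{"hand":0.5,"travel":[0.014,0.032,0.065],"rotation":[0.001,0.257,0.0]},{"hand":0.5,"travel":[0.005,0.032,0.066],"rotation":[0.001,0.257,0.0]},{"hand":0.5,"travel":[-0.004,0.033,0.066],"rotation":[0.001,0.257,0.0]},{"hand":0.5,"travel":[-0.012,0.033,0.065],"rotation":[0.001,0.257,0.0]}]
```

>>> arm_command([
  {"hand": 0.5,"travel": [0.039,0.032,0.054],"rotation": [0,0.257,0]},
  {"hand": 0.5,"travel": [0.031,0.032,0.059],"rotation": [0,0.257,0]},
  {"hand": 0.5,"travel": [0.023,0.032,0.062],"rotation": [0,0.257,0]},
  {"hand": 0.5,"travel": [0.014,0.032,0.065],"rotation": [0,0.257,0]},
  {"hand": 0.5,"travel": [0.005,0.032,0.066],"rotation": [0,0.257,0]},
  {"hand": 0.5,"travel": [-0.004,0.033,0.066],"rotation": [0,0.257,0]},
  {"hand": 0.5,"travel": [-0.012,0.02,0.05],"rotation": [0,0.22,0]},
  {"hand": 0.5,"travel": [0,0,0],"rotation": [0,0,0]},
])

```text
time: 19.75
eef_pos: [0.4948, -0.272, 0.2307]
tcp_rot: [0.022, 0.708, -0.705, -0.023]
contact_force: [0.6, 0.8, -0.2]
opening: 0.499
```

```bash
python3 - <<'E'
from h import *
plan([([.4948,-.268,.15],rot(-93.3)),([.4948,-.268,.092],rot(-93.3))],.5,step=.04)
E
```

```text
t 19.75 p [ 0.4948 -0.272   0.2307] zang -93.6 down 1.0 F [ 0.6  0.8 -0.2] op 0.499
5
[{"hand":0.5,"travel":[0.0,0.09,-0.004],"rotation":[0.003,-0.004,0.001]},{"hand":0.5,"travel":[0.0,0.09,-0.004],"rotation":[0.003,-0.004,0.001]},{"hand":0.5,"travel":[0.0,0.09,-0.004],"rotation":[0.003,-0.004,0.001]},{"hand":0.5,"travel":[0.0,0.096,0.0],"rotation":[0.0,0.001,0.0]},{"hand":0.5,"travel":[0.0,0.096,0.0],"rotation":[0.0,0.001,0.0]}]
```

>>> arm_command([
  {"hand": 0.5,"travel": [0,0.09,-0.004],"rotation": [0.003,0,0]},
  {"hand": 0.5,"travel": [0,0.09,-0.004],"rotation": [0.003,0,0]},
  {"hand": 0.5,"travel": [0,0.09,-0.004],"rotation": [0.003,0,0]},
  {"hand": 0.5,"travel": [0,0.08,0],"rotation": [0,0,0]},
  {"hand": 0.5,"travel": [0,0,0],"rotation": [0,0,0]},
])

```text
time: 20.38
eef_pos: [0.4958, -0.2677, 0.1251]
tcp_rot: [-0.018, -0.707, 0.707, 0.017]
contact_force: [0.2, 0.1, 0.8]
opening: 0.502
```

```bash
python3 - <<'E'
from h import *
plan([([.4948,-.268,.092],rot(-93.3))],.5,step=.03)
p,d=ctrl.read_camera("scene");cv2.imwrite("pics/s8.png",cv2.resize(p[110:220,270:390],None,fx=5,fy=5))
E
```

```text
t 20.38 p [ 0.4958 -0.2677  0.1251] zang -92.9 down 1.0 F [0.2 0.1 0.8] op 0.502
2
[{"hand":0.5,"travel":[0.002,0.055,0.001],"rotation":[-0.001,0.007,-0.001]},{"hand":0.5,"travel":[0.002,0.055,0.001],"rotation":[-0.001,0.007,-0.001]}]
```

View pics/s8.png

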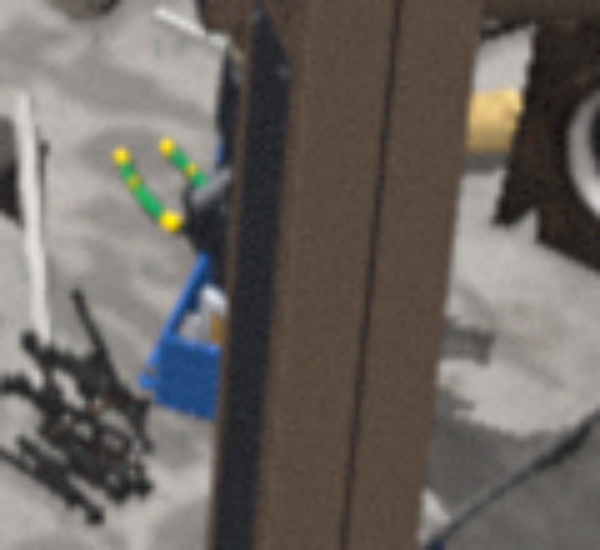

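The view of the grip is blocked by the arm; only the box corner shows at (200,340). I'll descend the rest and close gently first.

>>> arm_command([
  {"hand": 0.5,"travel": [0.002,0.055,0.001],"rotation": [0,0.007,0]},
  {"hand": 0.5,"travel": [0.002,0.055,0.001],"rotation": [0,0.007,0]},
  {"hand": 0.5,"travel": [0,0.01,0],"rotation": [0,0,0]},
  {"hand": 0,"travel": [0,0,0],"rotation": [0,0,0]},
  {"hand": 0,"travel": [0,0,0],"rotation": [0,0,0]},
  {"hand": 0,"travel": [0,0,0],"rotation": [0,0,0]},
  {"hand": 0,"travel": [0,0,0],"rotation": [0,0,0]},
], grip_force=60)

```text
time: 21.3
eef_pos: [0.4973, -0.2703, 0.092]
tcp_rot: [-0.023, -0.705, 0.709, 0.017]
contact_force: [-0.6, -0.3, -1.3]
opening: 0.105
```

The opening is 9 mm, so it has the 10 mm grip. Lifting straight up.

>>> arm_command([
  {"hand": 0,"travel": [0,-0.04,0],"rotation": [0,0,0]},
  {"hand": 0,"travel": [0,-0.05,0],"rotation": [0,0,0]},
  {"hand": 0,"travel": [0,-0.06,0],"rotation": [0,0,0]},
  {"hand": 0,"travel": [0,-0.08,0],"rotation": [0,0,0]},
])

```text
time: 21.8
eef_pos: [0.496, -0.2692, 0.164]
tcp_rot: [-0.022, -0.705, 0.708, 0.018]
contact_force: [-0.2, -1.1, -1.9]
opening: 0.102
```

>>> arm_command([
  {"hand": 0,"travel": [0,-0.12,0],"rotation": [0,0,0]},
  {"hand": 0,"travel": [0,-0.14,0],"rotation": [0,0,0]},
  {"hand": 0,"travel": [0,-0.12,0],"rotation": [0,0,0]},
  {"hand": 0,"travel": [0,0,0],"rotation": [0,0,0]},
])

```text
time: 22.3
eef_pos: [0.496, -0.2692, 0.2905]
tcp_rot: [-0.026, -0.703, 0.711, 0.014]
contact_force: [-0.5, -0.5, -1.6]
opening: 0.107
```

```bash
python3 - <<'E'
from h import *
c=TC-.0025*TX
plan([([*c,.285],rot(-7.3))],0,step=.04,dang=8)
for n,b in(("scene",(90,220,240,400)),("top",(130,260,280,410))):
    p,d=ctrl.read_camera(n);cv2.imwrite(f"pics/{n}9.png",cv2.resize(p[b[0]:b[1],b[2]:b[3]],None,fx=4,fy=4))
E
```

```text
t 22.3 p [ 0.496  -0.2692  0.2905] zang -93.2 down 1.0 F [-0.5 -0.5 -1.6] op 0.107
12
[{"hand":0,"travel":[0.005,0.0,-0.123],"rotation":[-0.003,-0.239,-0.001]},{"hand":0,"travel":[-0.011,0.0,-0.122],"rotation":[-0.003,-0.239,-0.001]},{"hand":0,"travel":[-0.026,0.0,-0.12],"rotation":[-0.003,-0.239,-0.001]},{"hand":0,"travel":[-0.041,0.001,-0.116],"rotation":[-0.003,-0.239,-0.001]},{"hand":0,"travel":[-0.055,0.001,-0.11],"rotation":[-0.003,-0.239,-0.001]},{"hand":0,"travel":[-0.068,0.001,-0.102],"rotation":[-0.003,-0.239,-0.001]},{"hand":0,"travel":[-0.08,0.001,-0.093],"rotation":[-0.003,-0.239,-0.001]},{"hand":0,"travel":[-0.091,0.001,-0.082],"rotation":[-0.003,-0.239,-0.001]},{"hand":0,"travel":[-0.101,0.001,-0.07],"rotation":[-0.003,-0.239,-0.001]},{"hand":0,"travel":[-0.109,0.001,-0.057],"rotation":[-0.003,-0.239,-0.001]},{"hand":0,"travel":[-0.115,0.001,-0.043],"rotation":[-0.003,-0.239,-0.001]},{"hand":0,"travel":[-0.119,0.001,-0.028],"rotation":[-0.003,-0.239,-0.001]}]
```

View pics/scene9.png

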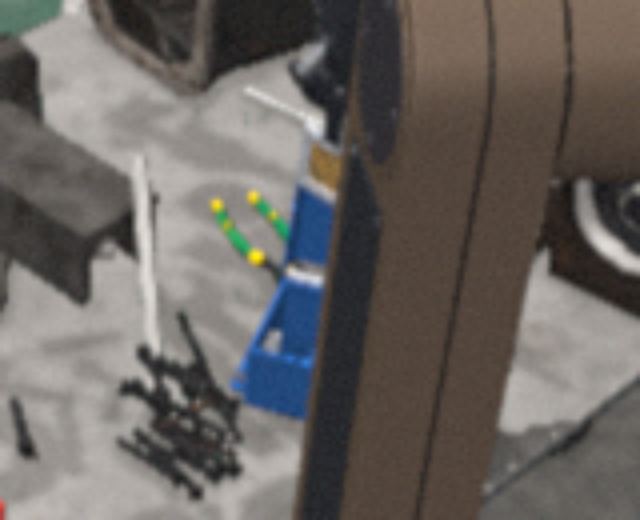

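View pics/top9.png

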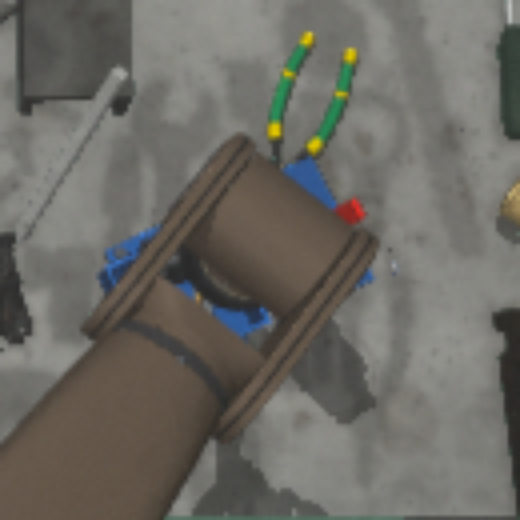

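The plate is clear above the box: its frame corner shows at (320,165), and the hood is still open. Carrying it over to the tray.

>>> arm_command([
  {"hand": 0,"travel": [0.005,0,-0.123],"rotation": [-0.003,-0.239,0]},
  {"hand": 0,"travel": [-0.011,0,-0.122],"rotation": [-0.003,-0.239,0]},
  {"hand": 0,"travel": [-0.026,0,-0.12],"rotation": [-0.003,-0.239,0]},
  {"hand": 0,"travel": [-0.041,0,-0.116],"rotation": [-0.003,-0.239,0]},
  {"hand": 0,"travel": [-0.055,0,-0.11],"rotation": [-0.003,-0.239,0]},
  {"hand": 0,"travel": [-0.068,0,-0.102],"rotation": [-0.003,-0.239,0]},
  {"hand": 0,"travel": [-0.08,0,-0.093],"rotation": [-0.003,-0.239,0]},
  {"hand": 0,"travel": [-0.091,0,-0.082],"rotation": [-0.003,-0.239,0]},
  {"hand": 0,"travel": [-0.101,0,-0.07],"rotation": [-0.003,-0.239,0]},
  {"hand": 0,"travel": [-0.109,0,-0.057],"rotation": [-0.003,-0.239,0]},
  {"hand": 0,"travel": [-0.1,0,-0.04],"rotation": [-0.003,-0.2,0]},
  {"hand": 0,"travel": [-0.06,0,-0.02],"rotation": [-0.003,-0.15,0]},
  {"hand": 0,"travel": [0,0,0],"rotation": [0,0,0]},
])

```text
time: 24.02
eef_pos: [0.477, 0.1668, 0.2562]
tcp_rot: [-0.473, 0.554, -0.517, 0.45]
contact_force: [0.2, -0.9, -1.2]
opening: 0.104
```

```bash
python3 - <<'E'
from h import *
c=TC-.0025*TX
plan([([*c,.285],rot(-7.3))],0,step=.03,dang=8)
for n,b in(("scene",(120,300,130,330)),("top",(140,260,130,270))):
    p,d=ctrl.read_camera(n);cv2.imwrite(f"pics/{n}10.png",cv2.resize(p[b[0]:b[1],b[2]:b[3]],None,fx=3.3,fy=3.3))
E
```

```text
t 24.02 p [0.477  0.1668 0.2562] zang -8.5 down 0.998 F [ 0.2 -0.9 -1.2] op 0.104
2
[{"hand":0,"travel":[-0.017,-0.05,0.041],"rotation":[0.057,-0.02,-0.01]},{"hand":0,"travel":[-0.016,-0.049,0.043],"rotation":[0.057,-0.02,-0.01]}]
```

View pics/scene10.png

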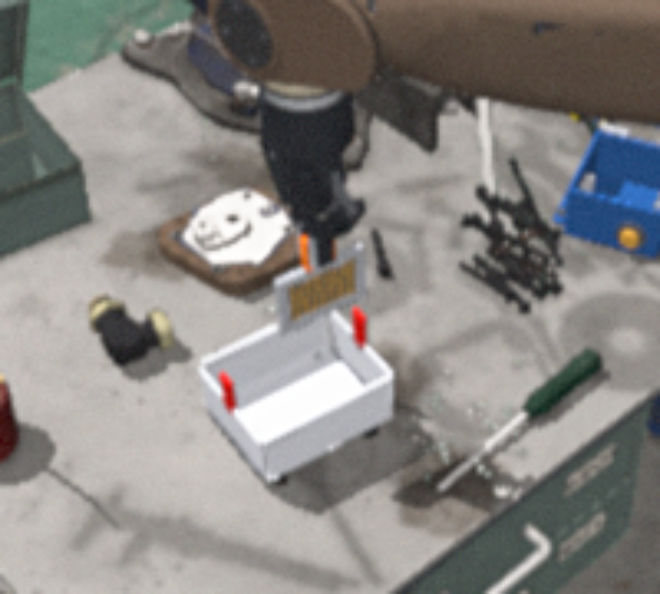

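```bash
python3 - <<'E'
from h import *
c=TC-.0025*TX
plan([([*c,.228],rot(-7.3))],0,step=.02,dang=8)
E
```

```text
t 24.12 p [0.4774 0.1657 0.2566] zang -8.6 down 0.998 F [-0.3 -0.4 -1.3] op 0.105
3
[{"hand":0,"travel":[-0.012,0.03,0.031],"rotation":[0.037,-0.015,-0.006]},{"hand":0,"travel":[-0.012,0.031,0.03],"rotation":[0.037,-0.015,-0.006]},{"hand":0,"travel":[-0.012,0.031,0.03],"rotation":[0.037,-0.015,-0.006]}]
```

>>> arm_command([
  {"hand": 0,"travel": [-0.012,0.03,0.031],"rotation": [0.037,-0.015,-0.006]},
  {"hand": 0,"travel": [-0.012,0.03,0.03],"rotation": [0.037,-0.015,-0.006]},
  {"hand": 0,"travel": [-0.01,0.02,0.025],"rotation": [0.037,-0.015,-0.006]},
  {"hand": 0,"travel": [0,0,0],"rotation": [0,0,0]},
])

```text
time: 24.62
eef_pos: [0.5053, 0.1696, 0.2283]
tcp_rot: [0.466, -0.531, 0.533, -0.466]
contact_force: [0.7, 0.3, -2.1]
opening: 0.106
```

```bash
cat > pl.py <<'E'
from h import *
c=TC-.0025*TX
plan([([*c,.228],rot(-7.3))],0,step=.02,dang=8)
import sys
for n,b in(("scene",(120,300,130,330)),("top",(140,260,130,270))):
    p,d=ctrl.read_camera(n);cv2.imwrite(f"pics/{n}{sys.argv[1]}.png",cv2.resize(p[b[0]:b[1],b[2]:b[3]],None,fx=3.3,fy=3.3))
    W=cloud(n,d);hsv=cv2.cvtColor(p,cv2.COLOR_BGR2HSV)
    v=W[...,:2]-TC;tx=v@TX;tyy=v@TY
    if n=="scene":
        # plate
        m=(d>0)&(abs(tx)<.05)&(abs(tyy)<.06)&(W[...,2]>.125)&(W[...,2]<.2)
        T=np.c_[tx[m],tyy[m],W[m][:,2]]
        # RANSAC-free plane tx = a*ty + b*z + c, Huber
        from scipy.optimize import least_squares
        f=lambda k:T[:,0]-(k[0]*T[:,1]+k[1]*(T[:,2]-.17)+k[2])
        k=least_squares(f,[0,0,0],loss='soft_l1',f_scale=.002).x
        inl=abs(f(k))<.006
        print(len(T),inl.sum(),'yaw err deg',np.degrees(k[0]).round(2),'lean deg',np.degrees(k[1]).round(2),'x',k[2].round(4))
        q=T[inl];u=q[:,1:].astype(np.float32)*1000
        print('rect y,z',cv2.minAreaRect(u),'y',np.percentile(q[:,1],[1,99]).round(4),'z',np.percentile(q[:,2],[1,99]).round(4))
        w=(d>0)&(W[...,2]>.07)&(W[...,2]<.09)&(abs(tx)<.065)&(abs(tyy)<.07)&(abs(tx)>.045)
        for sg in(-1,1):
            t=W[w&(tx*sg>0)][:,:2].astype(np.float32)
            if len(t)>20:
                l=cv2.fitLine(t,cv2.DIST_HUBER,0,.01,.01).ravel();print('wall',sg,len(t),'heading',(np.degrees(np.arctan2(l[1],l[0]))%180).round(2),'x',np.median(tx[w&(tx*sg>0)]).round(4))
        red=((hsv[...,0]<6)|(hsv[...,0]>174))&(hsv[...,1]>170)&(hsv[...,2]>90)&(d>0)&(abs(tyy)<.1)
        for sg in(-1,1):
            r=red&(tyy*sg>0);print('tab',sg,r.sum(),tx[r].mean().round(4),tyy[r].mean().round(4))
E
python3 pl.py 11
```

```text
t 24.62 p [0.5053 0.1696 0.2283] zang -7.6 down 1.0 F [ 0.7  0.3 -2.1] op 0.106
1
[{"hand":0,"travel":[-0.009,0.001,-0.003],"rotation":[-0.003,-0.009,0.002]}]
365 360 yaw err deg 0.5 lean deg 0.03 x -0.0029
rect y,z ((-4.787311553955078, 171.59213256835938), (85.7262191772461, 56.77418899536133), 0.04525179788470268) y [-0.0459  0.0376] z [0.1438 0.1995]
wall -1 147 heading 82.53 x -0.0573
wall 1 101 heading 82.11 x 0.0541
tab -1 22 -0.0027 -0.0681
tab 1 20 -0.0044 0.0725
```

View pics/scene11.png

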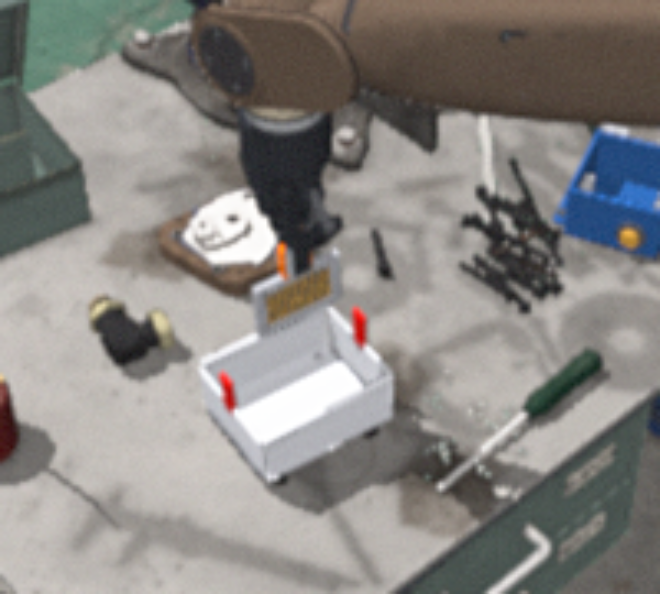

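The plate is level and parallel: yaw matches the walls within about 0.5°, lean is about 0°, and its lower edge is at 142 mm. It sits about 6 mm off centre along the tray, so I'll nudge it and check again.

>>> arm_command([
  {"hand": 0,"travel": [-0.02,0,-0.006],"rotation": [0,0,0]},
  {"hand": 0,"travel": [0,0,0],"rotation": [0,0,0]},
  {"hand": 0,"travel": [0,0,0],"rotation": [0,0,0]},
  {"hand": 0,"travel": [0,0,0],"rotation": [0,0,0]},
])

```text
time: 25.22
eef_pos: [0.5044, 0.1764, 0.2304]
tcp_rot: [0.465, -0.531, 0.533, -0.467]
contact_force: [-0.4, -0.1, -0.8]
opening: 0.107
```

```bash
python3 pl.py 12; python3 - <<'E'
from h import *
s=ctrl.get_state();print(s['dq'].round(4))
p,d=ctrl.read_camera("top");cv2.imwrite("pics/t13.png",cv2.resize(p[130:270,130:380],None,fx=3,fy=3))
E
```

```text
t 25.23 p [0.5044 0.1764 0.2304] zang -7.5 down 1.0 F [-0.4 -0.1 -0.8] op 0.107
1
[{"hand":0,"travel":[0.013,0.008,0.003],"rotation":[-0.008,-0.008,0.001]}]
351 349 yaw err deg -0.01 lean deg -0.5 x -0.0045
rect y,z ((0.618865966796875, 172.11029052734375), (55.29850387573242, 88.80376434326172), 89.72298431396484) y [-0.0416  0.0445] z [0.146 0.199]
wall -1 144 heading 82.54 x -0.0577
wall 1 101 heading 81.58 x 0.0541
tab -1 22 -0.0028 -0.0679
tab 1 21 -0.0038 0.0722
[-0.0031  0.0011  0.0011  0.0003  0.0024  0.0003]
```

View pics/t13.png

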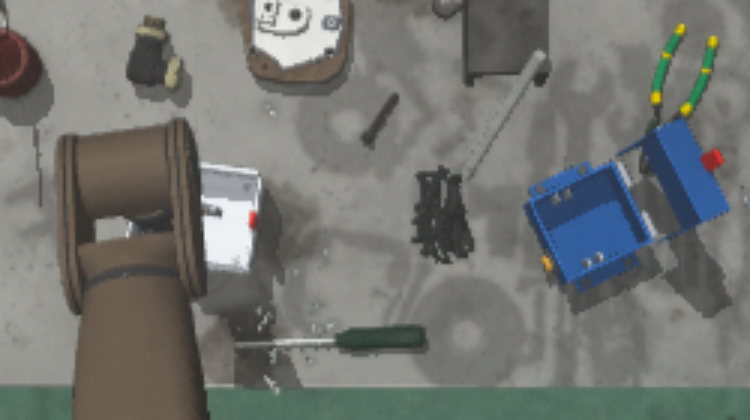

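The box is empty with the hood open, the wings are upright, and the plate is centred and still. Handing in.

```bash
python3 -c "
from plant import ctrl
print(ctrl.sign_off(),ctrl.get_state()['time'])"
```

```text
the job is handed in; nothing more can be done
the job is handed in; nothing more can be done
```

I did the job in the order asked and handed it in at about 25.5 s. The gripper is still holding the strainer plate over the middle of the tray.

- **Tray walls:** I folded both end walls up by their tabs until they met their stops, at about 16 N (right) and 21 N (left). They were still upright in the last picture.
- **Hood:** I lifted it to about 1.8 rad and let go. It has stayed open by itself.
- **Plate pickup:** Once the hood was open, the plate turned out to be standing about 29° skewed in the box, not square in its guides. I don't know whether it started that way or shifted when the hood opened. I pinched the orange grip along the plate's actual angle and lifted it straight up.
- **Last checks:**
  - The plate is upright to about 0.5° and parallel to the front and back walls to within about 1°.
  - It is within about 2–3 mm of the tray's middle.
  - Its lower edge is at about 144 mm, roughly 64 mm above the fixed walls and 34 mm above the tabs.
  - The arm was still, with only about 1 N of contact force, and the box was empty with its hood open.
  - The tools and parts in view had not moved.

One small disagreement: the two fixed walls measured about 1° apart in heading, and the tray's centre differed by 1–2 mm between the walls and the tabs. I put this down to camera noise.

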